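Park the hand tampers in the slotted dock

TASK

The concrete has been rammed and two or three hand tampers lie toppled on the bench. Slide the dock's comb gate fully open, stand each tamper up and slide it into the lane of its own knob's colour, foot under the roof and stem along the slot, fully home against the back wall; then slide the gate closed behind them. Leave the bottle where it is, standing.

Things in the scene. Friction and masses are not known exactly. Their poses are not given: they have to be found in the camera images.
- tamper_red: hand tamper, red knob, 0.3 kg; may be absent. 150 mm tall: square steel foot 60 x 60 x 14 mm, wooden stem 24 mm thick from 14 to 115 mm, red knob 36 mm thick from 115 to 150 mm. Origin: centre of the foot's underside; z along the stem to the knob, x, y along the foot's sides. Starts lying on a flat of foot and knob, knob away from robot; axis 31 mm high at foot, 18 at knob.
- tamper_yellow: hand tamper, yellow knob, 0.3 kg; may be absent. 150 mm tall: square steel foot 60 x 60 x 14 mm, wooden stem 24 mm thick from 14 to 115 mm, yellow knob 36 mm thick from 115 to 150 mm. Origin: centre of the foot's underside; z along the stem to the knob, x, y along the foot's sides. Starts lying on a flat of foot and knob, knob away from robot; axis 31 mm high at foot, 18 at knob.
- tamper_blue: hand tamper, blue knob, 0.3 kg; may be absent. 150 mm tall: square steel foot 60 x 60 x 14 mm, wooden stem 24 mm thick from 14 to 115 mm, blue knob 36 mm thick from 115 to 150 mm. Origin: centre of the foot's underside; z along the stem to the knob, x, y along the foot's sides. Starts lying on a flat of foot and knob, knob away from robot; axis 31 mm high at foot, 18 at knob.
- lane_red: fixed lane, red roof, 84 mm wide, 100 deep. Origin on the table under its centre, x into the lane (mouth at x = -50 mm, towards the robot), z up. No floor but the table. Roof 22 to 27 mm up, its slot 36 mm wide along y = 0 from mouth to back; channel under it 76 mm wide; back wall face at x = 44 mm. A tamper fully home has its origin at x = 14 mm, y = 0. Lanes in any order.
- lane_yellow: fixed lane, yellow roof, 84 mm wide, 100 deep. Origin on the table under its centre, x into the lane (mouth at x = -50 mm, towards the robot), z up. No floor but the table. Roof 22 to 27 mm up, its slot 36 mm wide along y = 0 from mouth to back; channel under it 76 mm wide; back wall face at x = 44 mm. A tamper fully home has its origin at x = 14 mm, y = 0. Lanes in any order.
- lane_blue: fixed lane, blue roof, 84 mm wide, 100 deep. Origin on the table under its centre, x into the lane (mouth at x = -50 mm, towards the robot), z up. No floor but the table. Roof 22 to 27 mm up, its slot 36 mm wide along y = 0 from mouth to back; channel under it 76 mm wide; back wall face at x = 44 mm. A tamper fully home has its origin at x = 14 mm, y = 0. Lanes in any order.
- dock: fixed grey frame carrying the three lanes and the gate. Origin on the table under the middle lane's centre, axes as the lanes': x into the lanes, y along the row (lanes at y = -85, 0, 85 mm).
- gate (a joint): steel comb gate on top of the lanes, in m: 0 closed, 0.034 fully open; slides to the dock's -y to open, 2 N friction, stays where left. Closed, an orange block (top 42 mm up) stands across each slot at lane x = -28 to -8 mm and stops stems; open, the blocks clear the slots. Closes only if stems are behind the blocks or outside.
- gate_knob (a point): point on the axis of the gate's upright orange grip, 75 mm above the table; the grip is 24 x 24 mm (sides along the dock's axes), from 36 to 91 mm above the table. Moves with the gate.
- bottle: bystander: white bottle of release agent standing on the table, 68 mm diameter, 170 mm tall; origin at its underside.

How it is judged:
On the way, in this order (a step that is already met when the one before it is completed fails the run):
1. the comb gate is slid fully open (within 4 mm of its end) (value of joint gate above 0.03 m), for 0.2 s.
2. every tamper present stands in the lane of its own colour, fully home: foot flat on the table under the roof, within 12 mm of the back wall, with the gate still open (x of tamper_red in the frame of lane_red between 0.002 and 0.03 m and y of tamper_red in the frame of lane_red between -0.014 and 0.014 m and height (world z) of each of tamper_red, tamper_yellow, tamper_blue below 0.007 m and angle between each of tamper_red, tamper_yellow, tamper_blue's own z axis and vertical below 0.12 rad and x of tamper_yellow in the frame of lane_yellow between 0.002 and 0.03 m and y of tamper_yellow in the frame of lane_yellow between -0.014 and 0.014 m and x of tamper_blue in the frame of lane_blue between 0.002 and 0.03 m and y of tamper_blue in the frame of lane_blue between -0.014 and 0.014 m and value of joint gate above 0.024 m), for 0.2 s.
At the end, for the whole second after the job is handed in: Every tamper present stands upright at rest (within 7 degrees) in the lane of its own colour, foot on the table under the roof, within 12 mm of the back wall, and the comb gate is closed (within 5 mm of its end) (x of tamper_red in the frame of lane_red between 0.002 and 0.03 m and y of tamper_red in the frame of lane_red between -0.014 and 0.014 m and height (world z) of each of tamper_red, tamper_yellow, tamper_blue below 0.007 m and angle between each of tamper_red, tamper_yellow, tamper_blue's own z axis and vertical below 0.12 rad and x of tamper_yellow in the frame of lane_yellow between 0.002 and 0.03 m and y of tamper_yellow in the frame of lane_yellow between -0.014 and 0.014 m and x of tamper_blue in the frame of lane_blue between 0.002 and 0.03 m and y of tamper_blue in the frame of lane_blue between -0.014 and 0.014 m and value of joint gate below 0.005 m and linear speed of each of tamper_red, tamper_yellow, tamper_blue below 0.02 m/s); the robot touches nothing.
It fails at once if the bottle is pushed more than 25 mm or tipped (distance of bottle from where it was at the start of the episode above 0.025 m or angle between bottle's own z axis and vertical above 0.3 rad).
Of tamper_red, tamper_yellow, tamper_blue only 2 to 3 are there at a start; the rules pass over those that are not, and their reading is None.
At some moment in a run one of tamper_red, tamper_yellow, tamper_blue may be knocked a few centimetres aside while the robot is not near it.
Once in a run the grip may slacken for a moment while it holds something.
It also fails if it takes over 210 s, if anything falls off the work surface, if the arm or the gripper's body presses on something with over 40 N, if the wrist force passes 120 N, or if a joint passes its speed limit or range.

ROBOT

A 6-joint arm with a two-finger parallel gripper is mounted at the origin on the work surface. World frame = base frame: x ahead of the robot, y to its left, z up, the work surface at z = 0. Lengths are in m, angles in rad, forces in N, time in s.
With the tool pointing down it reaches from about 0.25 to 0.725 m from the base axis. Payload 4 kg.
Tool frame: the origin (TCP) lies on the centre line of the jaws, within the pads' length; the fingertips stand 22 mm ahead of it and the grasp point (between the pads) lies 3 mm ahead of it (bot.tip_reach is the distance from the TCP to the fingertips, in m); z points along the fingers, y is the line along which they close (so a half turn about z gives the same grasp; the last joint's range is limited). The gripper opens to 85 mm and grips with 20 to 120 N. Pads are 22 mm wide; open, the fingers measure 114 mm over their backs; the gripper's body (76 mm by 85 mm) begins 54 mm behind the grasp point. The pads swing forward as they close: fully open they stand 13 mm farther back than shut.
Start: joints at [-1.217, 0.241, 0.005, 1.335, 0, 1.571], TCP at [0.173, -0.469, 0.222] pointing down, gripper open.
Joint ranges: [-2.72, 2.72], [-1.05, 1.87], [-1.09, 1.28], [-1.99, 2.15], [-1.42, 1.44], [-3.14, 3.14]. Speed limits (rad/s): [2.79, 2.79, 3.14, 3.14, 3.14, 3.14].

INTERFACE

Orientations are given as a unit quaternion [x, y, z, w].
In Python, from workcell import bot gives the robot as it stands. The module is installed in compiled form; this text tells all that it offers.
- The arm moves only by the tool apply_moves, never from a script. Its argument "commands" is a list of rows, each a list of 4 numbers: the shift along the tool's x, y, z scaled (see below), then the turn about the tool's z scaled (see below). In form: [[tx, ty, tz, roll], ...]. A call has exactly 5 rows; each row shifts and turns the commanded pose from where the row before left it, along the tool's axes as they then stand; what a row does not reach is not made up. The controller multiplies each number of a shift by 20 mm and each number of a turn by 60 degrees. A row lasts 1/12 s, in which the tool goes at most 41.7 mm and 7.16 degrees, less where a joint would pass 70% of its speed; a pose out of reach is approached as far as the arm can. A call with a number of a shift or a turn outside -1 to 1 is refused whole. A call with a gripper value outside its range is refused whole. "claw" is the closure, from 0 (fully open) to 1 (shut), set as the call begins (left out, the last holds). The fingers move at their own pace and stop on an object; the grip force is fixed at half the most. Time passes only in rows, so rows that do not move let the fingers close, or fill a call up. It gives the time, the measured TCP pose, the force, the opening and the grip force at its end, in the units of the state.
- bot.get_obs(): the state, without advancing time (a new reading comes with each control period).
- bot.camera(name): name is "scene" or "top"; returns a dict with "image" (420x560x3 uint8, blue, green, red), "camera_matrix" (3x3 intrinsics, pixels), "R" (3x3) and "t" (3): a world point X has camera coordinates R X + t. Camera axes: x right, y down, z forward; pixel columns grow to the right and rows downward; lengths in m; the calibration is good to about 2 mm. A picture is of the moment at which its call begins. There is no depth.
- bot.job_done(): hands the job in; it is judged then, once.
The state is a dict: "clock": time; "joint_pos": joint angles; "joint_vel": joint speeds; "tau": joint torques, N m; "eef_pos": TCP position; "tool_rot": TCP orientation; "ft_force": force on the tool from outside, world axes, zero at the start; "ft_torque": the same for the moment, N m; "grip_width": finger opening in m; "grasp_force": force on a finger pad.
Only numpy, scipy, OpenCV 4.12 (cv2) and the standard library are available. Lean on these libraries where they do the work, as an engineer would, in place of code of your own. Each camera call takes 0.05 s, during which the arm holds its last target. There are 200 camera calls.

## Working session

There is one attempt and no reset: what is moved stays moved. The work goes in short steps, Python scripts to look and compute and a tool call to move; the robot and the scene stay as the last step left them, time stands still between calls to the robot, and variables do not carry over. Pictures are saved under pics/ and viewed, at most 14 in all, crops included, and the job is handed in when it is done.

Besides the shell and the picture viewer there is one more tool, called after "Emit:" in YAML: its name, and indented under it one key for each argument. apply_moves: Moves the arm, as the interface text tells. Shifts and turns lie within -1 to 1; 1 stands for 20 mm of shift or 60 degrees of turn. Its arguments: {"type":"object","properties":{"commands":{"type":"array","items":{"type":"array","items":{"type":"number","minimum":-1,"maximum":1}}},"claw":{"type":"number"}},"required":["commands"]}

```bash
mkdir -p pics
cat > h.py <<'E'
import numpy as np, cv2
from workcell import bot
def snap(n,f):
    c=bot.camera(n); cv2.imwrite(f,c["image"]); return c
def ray(c,u,v):
    R=np.array(c["R"]);t=np.array(c["t"]);K=np.array(c["camera_matrix"])
    d=R.T@np.linalg.solve(K,[u,v,1.0]); return -R.T@t,d
def onplane(c,u,v,z):
    o,d=ray(c,u,v); return o+d*(z-o[2])/d[2]
def proj(c,X):
    p=np.array(c["R"])@np.array(X)+np.array(c["t"]); p=np.array(c["camera_matrix"])@p; return p[:2]/p[2]
def tri(c1,p1,c2,p2):
    o1,d1=ray(c1,*p1);o2,d2=ray(c2,*p2)
    s=np.linalg.lstsq(np.c_[d1,-d2],o2-o1,rcond=None)[0]
    a=o1+s[0]*d1;b=o2+s[1]*d2; return (a+b)/2,np.linalg.norm(a-b)
E
python3 - <<'E'
from h import *
np.set_printoptions(precision=4,suppress=True)
for n in("top","scene"):
    c=snap(n,f"pics/{n}0.png"); print(n,ray(c,280,210),c["camera_matrix"][0])
print(bot.get_obs())
E
```

```text
top (array([0.4303, 0.0279, 1.0555]), array([ 0.1675,  0.0005, -0.986 ])) [429.7024   0.     278.2092]
scene (array([ 1.0967, -0.2145,  0.8087]), array([-0.5382,  0.266 , -0.8   ])) [432.4308   0.     288.1607]
{'clock': 0.1, 'joint_pos': array([-1.217 ,  0.2413,  0.0038,  1.3352,  0.    ,  1.5708]), 'joint_vel': array([ 0.0017, -0.001 ,  0.003 , -0.0012,  0.0016,  0.0003]), 'tau': array([  0.0004, -37.3138,  25.301 ,   0.0109,   0.    ,  -0.    ]), 'eef_pos': array([ 0.173 , -0.4685,  0.2209]), 'tool_rot': array([ 0.9844,  0.176 , -0.0001, -0.0009]), 'ft_force': array([-0.5061,  0.5297, -0.0302]), 'ft_torque': array([-0.0207,  0.0037, -0.0266]), 'grasp_force': 0.0, 'grip_width': 0.08551381763478667}
```

View pics/top0.png

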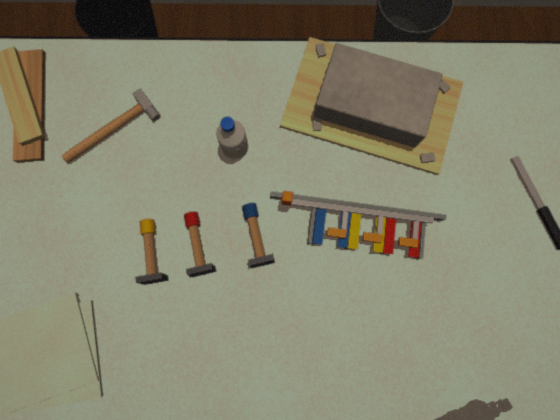

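View pics/scene0.png

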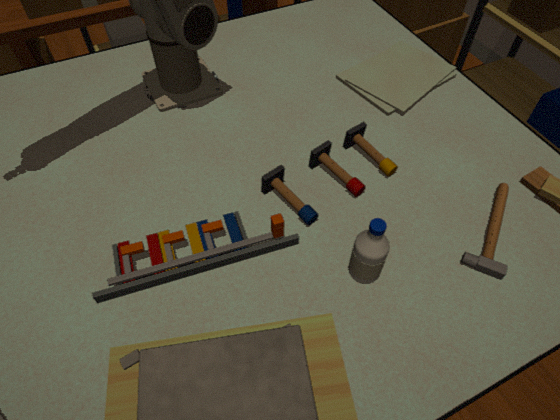

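Top view: tampers yellow (knob 148,227; foot 151,278), red (192,219; 200,269) and blue (250,211; 261,260), bottle (232,140), grip (287,198). The dock lanes run left to right blue (~333,228), yellow (~372,232), red (~405,238). The scene view shows the same things, with the grip at (278,226).

```bash
cat >> h.py <<'E'
def comps(img,col,amin=25):
    h=cv2.cvtColor(img,cv2.COLOR_BGR2HSV);H,S,V=[h[...,i].astype(int) for i in range(3)]
    if col=="red": m=((H<5)|(H>172))&(S>170)&(V>60)
    if col=="orange": m=(H>=6)&(H<=14)&(S>185)&(V>120)
    if col=="yellow": m=(H>=18)&(H<=28)&(S>185)&(V>90)
    if col=="blue": m=(H>=95)&(H<=125)&(S>120)&(V>35)
    if col=="dark": m=(V<75)&(S<110)
    n,l,s,ce=cv2.connectedComponentsWithStats(m.astype(np.uint8))
    return [(np.round(ce[i],1).tolist(),int(s[i,4]),s[i,:4].tolist()) for i in range(1,n) if s[i,4]>=amin]
E
python3 - <<'E'
from h import *
for n in("top","scene"):
    im=cv2.imread(f"pics/{n}0.png")
    for k in("red","orange","yellow","blue","dark"):
        print(n,k,[x for x in comps(im,k) if x[1]<3000])
im=cv2.imread("pics/top0.png")
a=cv2.resize(im[170:290,120:320],None,fx=4,fy=4,interpolation=cv2.INTER_CUBIC)
cv2.imwrite("pics/topc.png",cv2.convertScaleAbs(a,alpha=1.4))
b=cv2.resize(im[180:270,265:450],None,fx=4.3,fy=4.3,interpolation=cv2.INTER_CUBIC)
cv2.imwrite("pics/topd.png",cv2.convertScaleAbs(b,alpha=1.4))
E
```

```text
top red [([191.3, 218.8], 159, [185, 212, 14, 15]), ([389.5, 235.5], 304, [384, 218, 12, 36]), ([419.4, 231.4], 32, [418, 222, 3, 21]), ([413.8, 251.9], 97, [409, 244, 11, 14])]
top orange []
top yellow [([354.1, 230.7], 315, [348, 213, 13, 36]), ([380.0, 241.0], 162, [373, 218, 13, 35]), ([146.8, 226.2], 166, [141, 220, 13, 14])]
top blue [([227.0, 123.7], 143, [221, 117, 13, 14]), ([249.5, 210.1], 145, [243, 204, 14, 14]), ([318.8, 225.9], 308, [313, 209, 13, 35]), ([342.7, 241.9], 79, [338, 233, 10, 15])]
top dark [([43.8, 85.3], 40, [43, 69, 2, 34]), ([365.7, 126.0], 1479, [312, 104, 112, 44]), ([155.8, 117.4], 31, [152, 114, 8, 7]), ([228.5, 130.8], 41, [222, 125, 13, 10]), ([43.4, 139.9], 32, [42, 129, 4, 25]), ([234.7, 150.7], 285, [220, 141, 27, 18]), ([549.7, 225.0], 449, [537, 206, 23, 44]), ([260.8, 261.5], 187, [249, 256, 25, 12]), ([201.0, 270.2], 227, [187, 264, 29, 13]), ([151.8, 278.4], 243, [136, 272, 32, 12])]
scene red [([354.9, 184.7], 145, [347, 178, 17, 16]), ([154.3, 249.2], 313, [147, 234, 16, 32]), ([121.4, 254.8], 105, [117, 241, 12, 33])]
scene orange []
sc
[... 915 characters left out ...]
], 31, [533, 192, 14, 12]), ([240.0, 225.6], 134, [233, 212, 15, 29]), ([373.9, 234.8], 86, [366, 225, 19, 15]), ([217.3, 234.0], 89, [209, 230, 17, 11]), ([194.8, 266.9], 2732, [92, 234, 207, 69]), ([180.0, 244.4], 95, [173, 238, 15, 15]), ([364.3, 267.2], 813, [348, 241, 39, 43]), ([116.2, 259.7], 143, [112, 244, 9, 33]), ([139.2, 257.2], 134, [132, 250, 17, 21]), ([480.5, 267.7], 328, [460, 252, 46, 28]), ([279.2, 342.0], 52, [273, 335, 13, 13]), ([527.4, 363.6], 113, [498, 347, 57, 35]), ([134.3, 360.2], 52, [124, 349, 17, 21]), ([313.3, 402.3], 67, [309, 381, 9, 39]), ([465.5, 402.3], 166, [436, 382, 62, 38]), ([138.3, 413.3], 29, [137, 406, 5, 14]), ([2.3, 415.0], 36, [0, 408, 7, 12])]
```

View pics/topd.png

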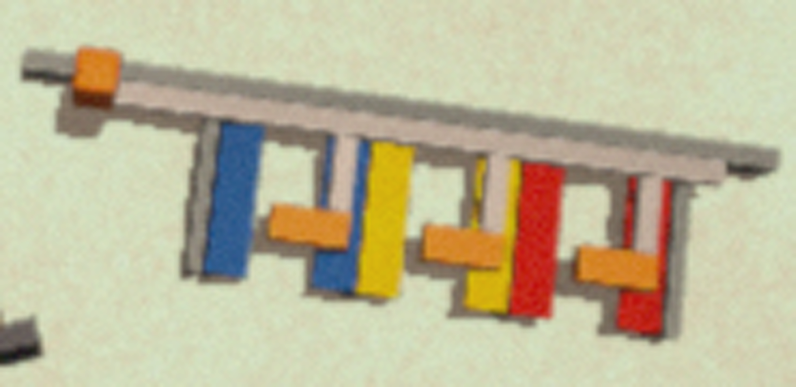

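The crop shows left roof strips unobscured for all three lanes, the blocks standing across the slots (gate closed), and the grip at the bar's left end.

Run:
```python
from h import *
np.set_printoptions(precision=4,suppress=True)
ct=bot.camera("top");cs=bot.camera("scene");T=ct["image"];S=cs["image"]
h=cv2.cvtColor(T,cv2.COLOR_BGR2HSV);hs=cv2.cvtColor(S,cv2.COLOR_BGR2HSV);print("hsv",h[196,287],h[233,337],hs[226,278],hs[219,277])
K={}
for k,a,b in(("red",(191.3,218.8),(354.9,184.7)),("yellow",(146.8,226.2),(387.5,164.1)),("blue",(249.5,210.1),(306.9,212.7))):
    print(k,"knob tri",*tri(ct,a,cs,b))
for k,a,b in(("red",(389.5,235.5),(154.3,249.2)),("yellow",(354.1,230.7),(194.3,238.1)),("blue",(318.8,225.9),(232.6,227.6))):
    print(k,"strip tri",*tri(ct,a,cs,b),onplane(ct,*a,.027))
def om(im):
    q=cv2.cvtColor(im,cv2.COLOR_BGR2HSV).astype(int); return ((q[...,0]>=5)&(q[...,0]<=16)&(q[...,1]>200)&(q[...,2]>110)).astype(np.uint8)
for n,im in(("t",T),("s",S)):
    nn,l,s,c=cv2.connectedComponentsWithStats(om(im)); print(n,[(c[i].round(1).tolist(),s[i].tolist()) for i in range(1,nn) if s[i,4]>20])
# strip rects (top)
q=cv2.cvtColor(T,cv2.COLOR_BGR2HSV).astype(int)
for k,lo,hi,x0,x1 in(("blue",95,125,310,328),("yellow",18,28,346,364),("red",170,185,382,398)):
    H=q[...,0]+180*((q[...,0]<8)&(k=="red")); m=((H>=lo)&(H<=hi)&(q[...,1]>110)).astype(np.uint8); m[:,:x0]=0;m[:,x1:]=0;m[:200]=0;m[260:]=0
    c=max(cv2.findContours(m,0,2)[0],key=cv2.contourArea); bx=cv2.boxPoints(cv2.minAreaRect(c))
    print(k,[onplane(ct,u,v,.027)[:2].round(4).tolist() for u,v in bx])
# feet top edges
for k,u,v in(("y",151.8,278.4),("r",201,270.2),("b",260.8,261.5)):
    m=((q[...,2]<80)&(q[...,1]<120)).astype(np.uint8); n,l,s,c=cv2.connectedComponentsWithStats(m); i=l[int(round(v)),int(round(u))]
    cc=max(cv2.findContours((l==i).astype(np.uint8),0,2)[0],key=cv2.contourArea); print(k,i,s[i],cv2.minAreaRect(cc),[onplane(ct,a,b,.06)[:2].round(4).tolist() for a,b in cv2.boxPoints(cv2.minAreaRect(cc))])
```

```text
hsv [ 16 209 151] [ 16 199 154] [ 16 236  68] [ 12 255 118]
red knob tri [0.5805 0.2415 0.0246] 0.003930687594255724
yellow knob tri [0.561  0.3478 0.0274] 0.0030459391438933756
blue knob tri [0.6033 0.1002 0.0243] 0.005501297894926972
red strip tri [ 0.546  -0.2364  0.025 ] 0.0020408299775135173 [ 0.546  -0.2349  0.027 ]
yellow strip tri [ 0.5566 -0.1517  0.025 ] 0.0022459949604590403 [ 0.5566 -0.1502  0.027 ]
blue strip tri [ 0.5671 -0.0671  0.0244] 0.002920721497788057 [ 0.5673 -0.0655  0.027 ]
t [([286.6, 196.2], [282, 192, 10, 9, 66]), ([373.4, 237.3], [365, 234, 16, 8, 51]), ([410.3, 242.3], [400, 238, 19, 10, 101])]
s [([276.8, 218.6], [272, 214, 11, 10, 79]), ([211.7, 225.5], [202, 220, 21, 12, 131]), ([172.1, 236.2], [162, 231, 21, 11, 137]), ([131.1, 247.4], [121, 242, 21, 12, 145])]
blue [[0.5269, -0.0495], [0.6108, -0.0597], [0.6084, -0.0816], [0.5246, -0.071]]
yellow [[0.5139, -0.1328], [0.6012, -0.1431], [0.5989, -0.1684], [0.5117, -0.1578]]
red [[0.5042, -0.219], [0.5896, -0.2296], [0.5877, -0.2529], [0.5023, -0.2419]]
y 146 [136 272  32  12 253] ((151.42308044433594, 278.1153869628906), (9.805807113647461, 31.378582000732422), 78.69007110595703) [[0.4418, 0.358], [0.4565, 0.2884], [0.4349, 0.2827], [0.4202, 0.352]]
r 144 [187 264  29  13 239] ((200.7941436767578, 270.176513671875), (8.973817825317383, 28.134132385253906), 75.96376037597656) [[0.4593, 0.2422], [0.4755, 0.1802], [0.4558, 0.1745], [0.4397, 0.2362]]
b 140 [248 255  26  13 205] ((260.5353088378906, 261.1588134765625), (8.568753242492676, 25.272401809692383), 77.47119140625) [[0.4826, 0.1024], [0.4958, 0.0459], [0.4767, 0.0413], [0.4636, 0.0977]]
```

View pics/topc.png

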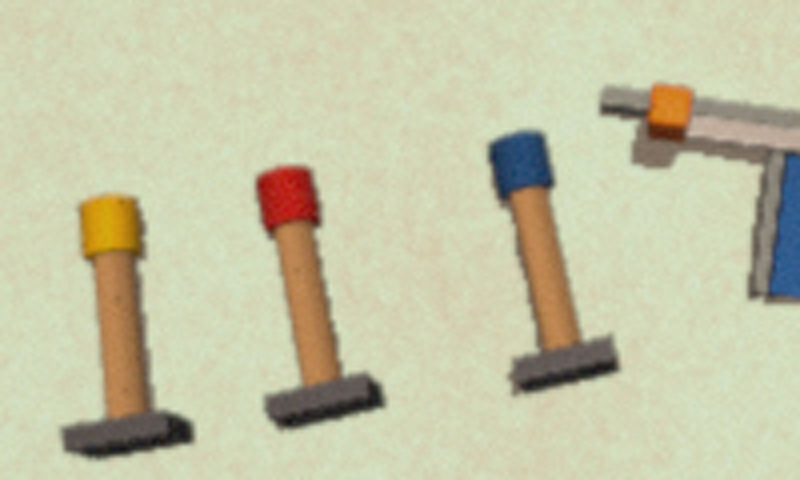

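Lying tampers confirmed. Now the gate grip, bottle, and tamper axes.

```bash
cat >> h.py <<'E'
O=np.array([.560,-.182]);YD=np.radians(-7.2);EX=np.array([np.cos(YD),np.sin(YD)]);EY=np.array([-EX[1],EX[0]])
def dk(p): d=np.array(p)[:2]-O; return np.array([d@EX,d@EY])
def wd(x,y): return O+x*EX+y*EY
def plan(x,y,z,yaw=None):
    """yaw deg; prints roll units and then the shift in units in final tool axes"""
    o=bot.get_obs();q=o["tool_rot"];cur=2*np.degrees(np.arctan2(q[1],q[0])); cur=(cur+180)%360-180
    yaw=cur if yaw is None else yaw
    d=np.array([x,y,z])-o["eef_pos"];a=np.radians(yaw)
    s=np.array([d[0]*np.cos(a)+d[1]*np.sin(a),d[0]*np.sin(a)-d[1]*np.cos(a),-d[2]])/.02
    print("at",o["eef_pos"].round(4),"yaw",round(cur,2),"clock",round(o["clock"],2),"roll",round(((cur-yaw+90)%180-90)/60,3),"shift",s.round(2),"grip",round(o["grip_width"],4),"F",o["ft_force"].round(1))
def tampers():
    ct=bot.camera("top");cs=bot.camera("scene");out={}
    for n,c in(("t",ct),("s",cs)):
        for k in("red","yellow","blue"): out[n,k]=comps(c["image"],k)
    return ct,cs,out
E
python3 - <<'E'
from h import *
np.set_printoptions(precision=4,suppress=True)
ct=bot.camera("top");cs=bot.camera("scene")
p,e=tri(ct,(286.6,196.2),cs,(276.8,218.6)); print("gate",p,e,dk(p),onplane(ct,286.6,196.2,.091),dk(onplane(ct,286.6,196.2,.091)))
p,e=tri(ct,(227,123.7),cs,(377.5,226.1)); print("bottle cap",p,e)
def wood(im):
    q=cv2.cvtColor(im,cv2.COLOR_BGR2HSV).astype(int); m=((q[...,0]>=8)&(q[...,0]<=17)&(q[...,1]>110)&(q[...,1]<200)&(q[...,2]>90)).astype(np.uint8)
    m=cv2.morphologyEx(m,cv2.MORPH_OPEN,np.ones((3,3),np.uint8))
    n,l,s,c=cv2.connectedComponentsWithStats(m); return [(c[i],s[i,4]) for i in range(1,n) if 100<s[i,4]<800]
W=[wood(c["image"]) for c in(ct,cs)]
for n,(a,b),(u,v),kz in(("y",(150,252),(371,148),(.561,.3478)),("r",(197,245),(335,168),(.5805,.2415)),("b",(256,237),(290,198),(.6033,.1002))):
    f=lambda L,p: min(L,key=lambda x:np.hypot(*(x[0]-p)))
    A=f(W[0],(a,b));B=f(W[1],(u,v)); P,e=tri(ct,A[0],cs,B[0]); d=np.array(kz)-P[:2]
    print(n,A,B,P,e,"yaw",np.degrees(np.arctan2(d[1],d[0])),np.hypot(*d))
plan(*wd(0,140),.15,-7.2)
E
```

```text
gate [0.6271 0.0121 0.0847] 0.003287706128097542 [0.0422 0.2009] [0.6264 0.0137 0.091 ] [0.0413 0.2025]
bottle cap [0.7726 0.1459 0.1607] 0.0020687352127276046
y (array([149.2308, 253.151 ]), np.int32(351)) (array([289.0536, 192.9464]), np.int32(168)) [ 0.4863  0.2313 -0.0231] 0.23657202568435218 yaw 57.324892028098155 0.13836426227937365
r (array([196.2045, 244.9318]), np.int32(352)) (array([289.0536, 192.9464]), np.int32(168)) [ 0.5062  0.1723 -0.021 ] 0.13108519655873607 yaw 42.951833595929216 0.10157705325808238
b (array([255.5829, 236.5257]), np.int32(350)) (array([289.0536, 192.9464]), np.int32(168)) [0.539  0.0853 0.0316] 0.001720898636539953 yaw 13.048406351287287 0.06600802035924995
at [ 0.1731 -0.4688  0.2214] yaw 20.27 clock 0.3 roll 0.458 shift [   17.39 -7016.65     3.57] grip 0.0853 F [-0.3 -0.3 -0.7]
```

Run:
```python
from h import *
plan(.627,.0125,.078,-7.2)
ct,cs,o=tampers()
for k,s,kb in(("r",(196.2,244.9),(191.3,218.8)),("y",(149.2,253.2),(146.8,226.2)),("b",(255.6,236.5),(249.5,210.1))):
    a=onplane(ct,*s,.030);b=onplane(ct,*kb,.030);d=b-a;print(k,a.round(4),b.round(4),np.degrees(np.arctan2(d[1],d[0])))
```

```text
at [ 0.1731 -0.4688  0.2214] yaw 20.27 clock 0.3 roll 0.458 shift [ 19.5  -26.72   7.17] grip 0.0853 F [-0.3 -0.3 -0.7]
r [0.5178 0.2274 0.03  ] [0.5805 0.2422 0.03  ] 13.265041052078947
y [0.4968 0.3383 0.03  ] [0.5613 0.3484 0.03  ] 8.916937464388056
b [0.5396 0.0861 0.03  ] [0.6034 0.1023 0.03  ] 14.189578870822178
```

Emit:
apply_moves:
  commands:
    - [0, 0, 0, 0.115]
    - [0, 0, 0, 0.115]
    - [0, 0, 0, 0.115]
    - [0, 0, 0, 0.113]
    - [0, 0, 0, 0]
  claw: 0

```text
clock: 0.82
eef_pos: [0.1732, -0.469, 0.2217]
tool_rot: [0.998, -0.064, -0.0, 0.0]
ft_force: [-0.2, -0.0, -0.5]
grip_width: 0.0852
grasp_force: 0.0
```

Emit:
apply_moves:
  commands:
    - [0.75, -1, 0, 0]
    - [0.75, -1, 0, 0]
    - [0.75, -1, 0, 0]
    - [0.75, -1, 0, 0]
    - [0.75, -1, 0, 0]

```text
clock: 1.23
eef_pos: [0.2608, -0.3784, 0.2218]
tool_rot: [0.998, -0.061, 0.0, 0.0]
ft_force: [0.2, -0.5, 0.2]
grip_width: 0.0858
grasp_force: 0.0
```

Emit:
apply_moves:
  commands:
    - [0.75, -1, 0, 0]
    - [0.75, -1, 0, 0]
    - [0.75, -1, 0, 0]
    - [0.75, -1, 0, 0]
    - [0.75, -1, 0, 0]

```text
clock: 1.65
eef_pos: [0.3479, -0.2885, 0.2219]
tool_rot: [0.998, -0.061, 0.0, 0.0]
ft_force: [0.3, -0.8, -0.0]
grip_width: 0.0851
grasp_force: 0.0
```

Emit:
apply_moves:
  commands:
    - [0.75, -1, 0, 0]
    - [0.75, -1, 0, 0]
    - [0.75, -1, 0, 0]
    - [0.75, -1, 0, 0]
    - [0.75, -1, 0, 0]

```text
clock: 2.07
eef_pos: [0.4349, -0.1986, 0.2218]
tool_rot: [0.998, -0.061, 0.0, 0.0]
ft_force: [0.2, -0.4, -0.4]
grip_width: 0.0852
grasp_force: 0.0
```

Emit:
apply_moves:
  commands:
    - [0.75, -1, 0, 0]
    - [0.75, -1, 0, 0]
    - [0.75, -1, 0, 0]
    - [0.75, -1, 0, 0]
    - [0.75, -1, 0, 0]

```text
clock: 2.48
eef_pos: [0.5218, -0.1088, 0.2217]
tool_rot: [0.998, -0.061, 0.0, 0.0]
ft_force: [-0.1, -1.2, -0.2]
grip_width: 0.0851
grasp_force: 0.0
```

Emit:
apply_moves:
  commands:
    - [0.75, -1, 0, 0]
    - [0.75, -1, 0, 0]
    - [0.75, -1, 0, 0]
    - [0.75, -1, 0, 0]
    - [0, 0, 0, 0]

```text
clock: 2.9
eef_pos: [0.591, -0.0525, 0.2211]
tool_rot: [0.999, -0.046, 0.001, -0.007]
ft_force: [0.1, -0.2, -0.3]
grip_width: 0.085
grasp_force: 0.0
```

```bash
python3 -c "
from h import *
plan(.627,.0125,.078,-7.2)"
```

```text
at [ 0.591  -0.0525  0.2211] yaw -5.28 clock 2.9 roll 0.032 shift [ 1.38 -3.45  7.15] grip 0.085 F [ 0.1 -0.2 -0.3]
```

Emit:
apply_moves:
  commands:
    - [0, 0, 0, 0]
    - [0, 0, 0, 0]
    - [0, 0, 0, 0]
    - [0, 0, 0, 0]
    - [0, 0, 0, 0]

```text
clock: 3.32
eef_pos: [0.5881, -0.0549, 0.2222]
tool_rot: [0.999, -0.049, 0.0, -0.007]
ft_force: [-1.1, -0.6, 0.6]
grip_width: 0.0855
grasp_force: 0.0
```

```bash
python3 -c "
from h import *
plan(.627,.0125,.078,-7.2);print(bot.get_obs()['joint_pos'])"
```

```text
at [ 0.5881 -0.0549  0.2222] yaw -5.66 clock 3.32 roll 0.026 shift [ 1.51 -3.59  7.21] grip 0.0855 F [-1.1 -0.6  0.6]
[-0.10022147  0.42360335  0.26561698  1.41261029  0.01335922  3.14021608]
```

Wrist joint 6 is at its limit, so I'll flip the tool half a turn (yaw ≈172.8°).

Emit:
apply_moves:
  commands:
    - [0, 0, 0, -0.119]
    - [0, 0, 0, -0.119]
    - [0, 0, 0, -0.119]
    - [0, 0, 0, -0.119]
    - [0, 0, 0, -0.119]

```text
clock: 3.73
eef_pos: [0.5883, -0.0548, 0.2222]
tool_rot: [0.965, 0.262, 0.003, -0.006]
ft_force: [-0.3, -0.4, 0.1]
grip_width: 0.0857
grasp_force: 0.0
```

Emit:
apply_moves:
  commands:
    - [0, 0, 0, -0.119]
    - [0, 0, 0, -0.119]
    - [0, 0, 0, -0.119]
    - [0, 0, 0, -0.119]
    - [0, 0, 0, -0.119]

```text
clock: 4.15
eef_pos: [0.5883, -0.0547, 0.2222]
tool_rot: [0.838, 0.545, 0.004, -0.005]
ft_force: [-0.2, -0.0, -0.3]
grip_width: 0.0851
grasp_force: 0.0
```

Emit:
apply_moves:
  commands:
    - [0, 0, 0, -0.119]
    - [0, 0, 0, -0.119]
    - [0, 0, 0, -0.119]
    - [0, 0, 0, -0.119]
    - [0, 0, 0, -0.119]

```text
clock: 4.57
eef_pos: [0.5883, -0.0548, 0.2221]
tool_rot: [0.631, 0.776, 0.006, -0.004]
ft_force: [0.3, -0.0, -0.4]
grip_width: 0.0857
grasp_force: 0.0
```

Emit:
apply_moves:
  commands:
    - [0, 0, 0, -0.119]
    - [0, 0, 0, -0.119]
    - [0, 0, 0, -0.119]
    - [0, 0, 0, -0.119]
    - [0, 0, 0, -0.119]

```text
clock: 4.98
eef_pos: [0.5883, -0.0547, 0.2222]
tool_rot: [0.362, 0.932, 0.006, -0.002]
ft_force: [0.4, -0.3, 0.2]
grip_width: 0.0854
grasp_force: 0.0
```

Emit:
apply_moves:
  commands:
    - [0, 0, 0, -0.119]
    - [0, 0, 0, -0.119]
    - [0, 0, 0, -0.119]
    - [0, 0, 0, -0.119]
    - [0, 0, 0, -0.119]

```text
clock: 5.4
eef_pos: [0.5883, -0.0547, 0.2221]
tool_rot: [0.059, 0.998, 0.007, 0.0]
ft_force: [0.9, 0.3, -0.2]
grip_width: 0.0856
grasp_force: 0.0
```

```bash
python3 -c "
from h import *
plan(.627,.0125,.078,172.8);print(bot.get_obs()['joint_pos'])"
```

```text
at [ 0.5883 -0.0547  0.2221] yaw 173.2 clock 5.4 roll 0.007 shift [-1.5   3.58  7.21] grip 0.0856 F [ 0.9  0.3 -0.2]
[-0.09990248  0.4240421   0.26601777  1.41255742  0.01341974  0.01871791]
```

Emit:
apply_moves:
  commands:
    - [-0.375, 0.9, 0.2, 0]
    - [-0.375, 0.9, 0.25, 0]
    - [-0.375, 0.9, 0.25, 0]
    - [-0.375, 0.88, 0.25, 0]
    - [0, 0, 0.25, 0]

```text
clock: 5.82
eef_pos: [0.6285, 0.0159, 0.1985]
tool_rot: [0.061, 0.998, 0.007, 0.001]
ft_force: [-0.2, -0.3, 0.3]
grip_width: 0.0851
grasp_force: 0.0
```

Emit:
apply_moves:
  commands:
    - [0, 0, 0.8, 0]
    - [0, 0, 0.8, 0]
    - [0, 0, 0.8, 0]
    - [0, 0, 0.6, 0]
    - [0, 0, 0, 0]

```text
clock: 6.23
eef_pos: [0.6248, 0.0133, 0.1357]
tool_rot: [0.062, 0.998, 0.006, -0.003]
ft_force: [-0.9, -0.1, -0.5]
grip_width: 0.0855
grasp_force: 0.0
```

```bash
python3 -c "
from h import *
plan(.627,.0125,.078,172.8);snap('scene','pics/s1.png')"
```

```text
at [0.6248 0.0133 0.1357] yaw 172.84 clock 6.23 roll 0.001 shift [-0.11 -0.03  2.89] grip 0.0855 F [-0.9 -0.1 -0.5]
```

View pics/s1.png

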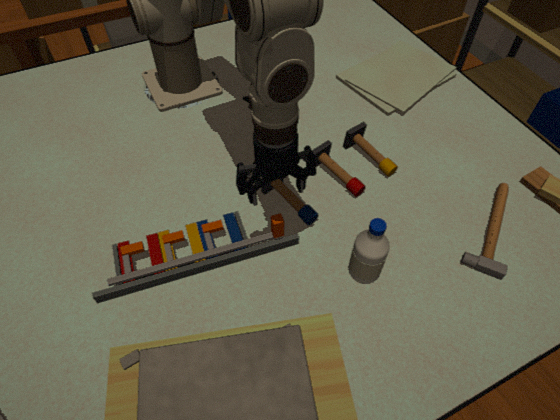

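```bash
python3 -c "
from h import *
c=bot.camera('scene');t=bot.camera('top')
for X in ([.6248,.0133,.114],[.6248,.0133,.1357],[.627,.0125,.091]): print(proj(c,X),proj(t,X))
print(c['t'],ray(c,280,210)[0]);snap('top','pics/t1.png')
print(tri(t,(0,0),c,(0,0))[1])"
```

```text
[277.60880482 208.9444044 ] [286.93890907 194.85276409]
[277.5794331  202.31692355] [287.10984693 192.8471033 ]
[277.75795643 216.60480947] [287.12312202 195.94579966]
[-0.31689852 -0.36766274  1.29113776] [ 1.09665093 -0.21452856  0.80868505]
0.5055323673966223
```

View pics/t1.png

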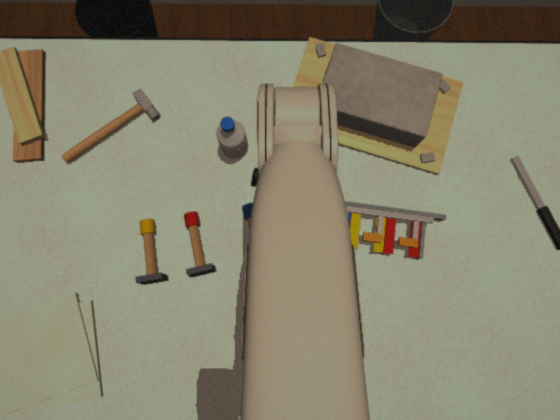

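The top view is blocked by the arm. In the scene view the open fingers end near (242,195) and (310,190), above the grip at (277,219). I'll go down in two stages.

Emit:
apply_moves:
  commands:
    - [0, 0, 0.4, 0]
    - [0, 0, 0.4, 0]
    - [0, 0, 0.4, 0]
    - [0, 0, 0.4, 0]
    - [0, 0, 0, 0]

```text
clock: 6.85
eef_pos: [0.6257, 0.0146, 0.104]
tool_rot: [0.062, 0.998, 0.007, -0.002]
ft_force: [-0.7, 0.0, -0.8]
grip_width: 0.0855
grasp_force: 0.0
```

```bash
python3 -c "
from h import *
plan(.627,.0125,.078,172.8);c=snap('scene','pics/x.png')
im=c['image'][140:290,200:350];cv2.imwrite('pics/s2.png',cv2.convertScaleAbs(cv2.resize(im,None,fx=4,fy=4,interpolation=2),alpha=1.5))"
```

```text
at [0.6257 0.0146 0.104 ] yaw 172.88 clock 6.85 roll 0.001 shift [-0.08 -0.09  1.3 ] grip 0.0855 F [-0.7  0.  -0.8]
```

View pics/s2.png

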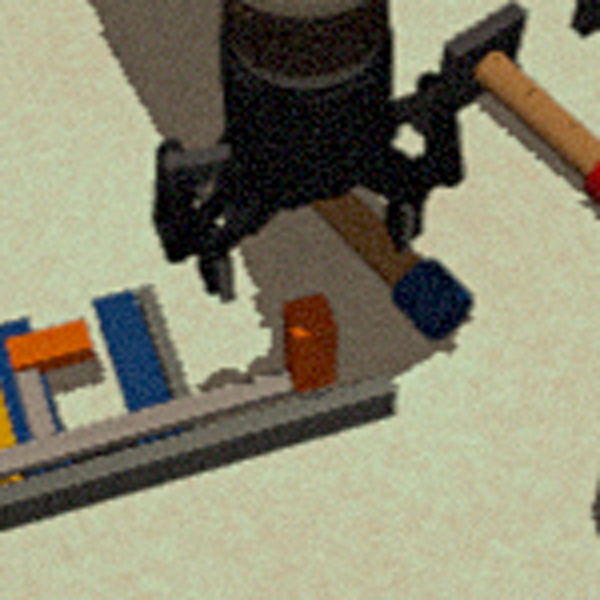

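Emit:
apply_moves:
  commands:
    - [0, 0, 0.3, 0]
    - [0, 0, 0.3, 0]
    - [0, 0, 0.3, 0]
    - [0, 0, 0.3, 0]
    - [0, 0, 0, 0]

```text
clock: 7.32
eef_pos: [0.6263, 0.0149, 0.0809]
tool_rot: [0.062, 0.998, 0.007, -0.001]
ft_force: [-0.1, -0.4, -0.0]
grip_width: 0.0852
grasp_force: 0.0
```

Emit:
apply_moves:
  commands:
    - [0, 0, 0, 0]
    - [0, 0, 0, 0]
    - [0, 0, 0, 0]
    - [0, 0, 0, 0]
    - [0, 0, 0, 0]
  claw: 0.6

```text
clock: 7.73
eef_pos: [0.6277, 0.0149, 0.0832]
tool_rot: [0.062, 0.998, 0.007, 0.001]
ft_force: [-0.4, 0.0, 0.8]
grip_width: 0.0342
grasp_force: 0.0
```

```bash
python3 -c "
from h import *
plan(.627,.0125,.078,172.8);c=snap('scene','pics/x.png')
im=c['image'][140:290,200:350];cv2.imwrite('pics/s3.png',cv2.convertScaleAbs(cv2.resize(im,None,fx=4,fy=4,interpolation=2),alpha=2))"
```

```text
at [0.6277 0.0149 0.0832] yaw 172.88 clock 7.73 roll 0.001 shift [ 0.02 -0.12  0.26] grip 0.0342 F [-0.4  0.   0.8]
```

View pics/s3.png

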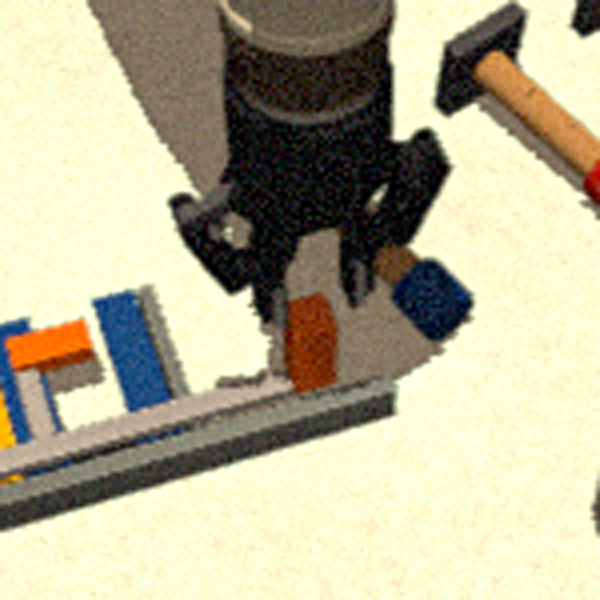

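Fingers flank the grip ((268,320) and (358,300) in the crop) and may sit a little toward the robot. Closing will tell.

Emit:
apply_moves:
  commands:
    - [0, 0, 0.1, 0]
    - [0, 0, 0, 0]
    - [0, 0, 0, 0]
    - [0, 0, 0, 0]
    - [0, 0, 0, 0]
  claw: 1

```text
clock: 8.2
eef_pos: [0.6279, 0.0142, 0.0815]
tool_rot: [0.062, 0.998, 0.006, 0.001]
ft_force: [-1.0, -3.1, 5.6]
grip_width: -0.0001
grasp_force: 2.6
```

```bash
python3 -c "
from h import *
plan(.627,.0125,.078,172.8);c=snap('scene','pics/x.png');print(proj(c,[.6277,.0149,.061]))
im=c['image'][140:290,200:350];cv2.imwrite('pics/s4.png',cv2.convertScaleAbs(cv2.resize(im,None,fx=4,fy=4,interpolation=2),alpha=2))"
```

```text
at [0.6279 0.0142 0.0815] yaw 172.85 clock 8.2 roll 0.001 shift [ 0.04 -0.09  0.18] grip -0.0001 F [-1.  -3.1  5.6]
[278.96215349 224.81584768]
```

View pics/s4.png

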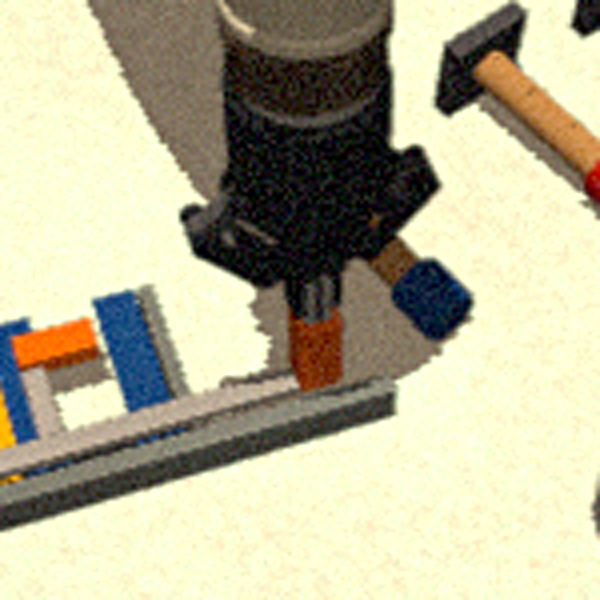

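Emit:
apply_moves:
  commands:
    - [0, 0, -0.5, 0]
    - [0, 0, -0.5, 0]
    - [0, 0, -0.5, 0]
    - [0, 0, -0.5, 0]
    - [0, 0, -0.5, 0]

```text
clock: 8.67
eef_pos: [0.6276, 0.0145, 0.1322]
tool_rot: [0.062, 0.998, 0.007, 0.001]
ft_force: [-0.1, -0.5, -0.4]
grip_width: -0.0
grasp_force: 0.0
```

```bash
python3 -c "
from h import *
print(bot.tip_reach);plan(.5,.01,.05,172.8);print(bot.get_obs()['joint_pos'])
c=bot.camera('scene');print([tuple(ray(c,279.5,220)[0]+ray(c,279.5,220)[1]*k) for k in ()], onplane(c,279.5,220,.091),onplane(c,279.5,220,.06))
def om(im):
    q=cv2.cvtColor(im,cv2.COLOR_BGR2HSV).astype(int); return ((q[...,0]>=5)&(q[...,0]<=16)&(q[...,1]>200)&(q[...,2]>60)).astype(np.uint8)
n,l,s,cc=cv2.connectedComponentsWithStats(om(c['image']));print([(cc[i].round(1).tolist(),s[i].tolist()) for i in range(1,n) if s[i,4]>20])"
```

```text
0.022
at [0.6276 0.0145 0.1322] yaw 172.89 clock 8.67 roll 0.002 shift [ 6.3  -1.02  4.11] grip -0.0 F [-0.1 -0.5 -0.4]
[0.01627389 0.5394118  0.21461941 1.24381436 0.01375513 0.14033679]
[] [0.63625354 0.0119392  0.091     ] [0.61636694 0.02172135 0.06      ]
[([13.2, 16.2], [0, 0, 33, 33, 409]), ([104.6, 6.3], [91, 1, 27, 11, 82]), ([120.9, 3.9], [114, 0, 13, 9, 35]), ([82.0, 11.9], [74, 7, 19, 11, 59]), ([54.3, 17.4], [37, 11, 35, 14, 126]), ([35.4, 20.2], [33, 18, 6, 5, 21]), ([97.4, 33.4], [87, 24, 21, 20, 142]), ([68.6, 45.6], [49, 28, 40, 33, 332]), ([54.3, 37.7], [46, 32, 19, 13, 65]), ([471.1, 61.0], [464, 53, 17, 17, 67]), ([278.6, 225.0], [273, 214, 12, 24, 191]), ([213.6, 226.0], [204, 220, 20, 12, 169]), ([174.2, 236.9], [164, 231, 21, 13, 186]), ([132.8, 248.0], [122, 242, 23, 13, 209]), ([532.6, 393.4], [494, 350, 66, 70, 1446]), ([498.4, 392.1], [487, 381, 23, 23, 111]), ([476.2, 410.5], [446, 397, 51, 23, 294])]
```

Emit:
apply_moves:
  commands:
    - [1, -0.17, 0, 0]
    - [1, -0.17, 0, 0]
    - [1, -0.17, 0, 0]
    - [1, -0.17, 0, 0]
    - [1, -0.17, 0, 0]

```text
clock: 9.13
eef_pos: [0.5252, 0.0099, 0.1309]
tool_rot: [0.062, 0.998, 0.007, 0.0]
ft_force: [0.1, -0.2, 0.6]
grip_width: 0.0
grasp_force: 0.0
```

Emit:
apply_moves:
  commands:
    - [0.7, -0.1, 0.7, 0]
    - [0.6, -0.1, 1, 0]
    - [0, 0, 1, 0]
    - [0, 0, 1, 0]
    - [0, 0, 1, 0]

```text
clock: 9.55
eef_pos: [0.5001, 0.0104, 0.0366]
tool_rot: [0.062, 0.998, 0.007, 0.001]
ft_force: [0.6, 0.5, -0.4]
grip_width: -0.0001
grasp_force: 0.0
```

Emit:
apply_moves:
  commands:
    - [0, 0, 0.2, 0]
    - [0, 0, 0.1, 0]
    - [0, 0, 0, 0]
    - [0, 0, 0, 0]
    - [0, 0, 0, 0]

```text
clock: 9.97
eef_pos: [0.5011, 0.0104, 0.0319]
tool_rot: [0.062, 0.998, 0.007, 0.001]
ft_force: [0.6, 0.5, 0.8]
grip_width: 0.0
grasp_force: 0.0
```

Emit:
apply_moves:
  commands:
    - [0, 0, 0.1, 0]
    - [0, 0, 0.1, 0]
    - [0, 0, 0, 0]
    - [0, 0, 0, 0]
    - [0, 0, 0, 0]

```text
clock: 10.38
eef_pos: [0.4998, 0.0104, 0.0266]
tool_rot: [0.062, 0.998, 0.007, 0.0]
ft_force: [1.0, -0.9, 0.3]
grip_width: -0.0
grasp_force: 0.0
```

```bash
python3 -c "
from h import *
plan(.5,.01,.02,172.8);c=snap('scene','pics/x.png')
p=proj(c,[.5,.01,0]);print(p);u,v=int(p[0])-75,int(p[1])-90
im=c['image'][v:v+150,u:u+150];cv2.imwrite('pics/s5.png',cv2.convertScaleAbs(cv2.resize(im,None,fx=4,fy=4,interpolation=2),alpha=2))"
```

```text
at [0.4998 0.0104 0.0266] yaw 172.87 clock 10.38 roll 0.001 shift [-0.01 -0.02  0.33] grip -0.0 F [ 1.  -0.9  0.3]
[253.44949609 200.65695939]
```

View pics/s5.png

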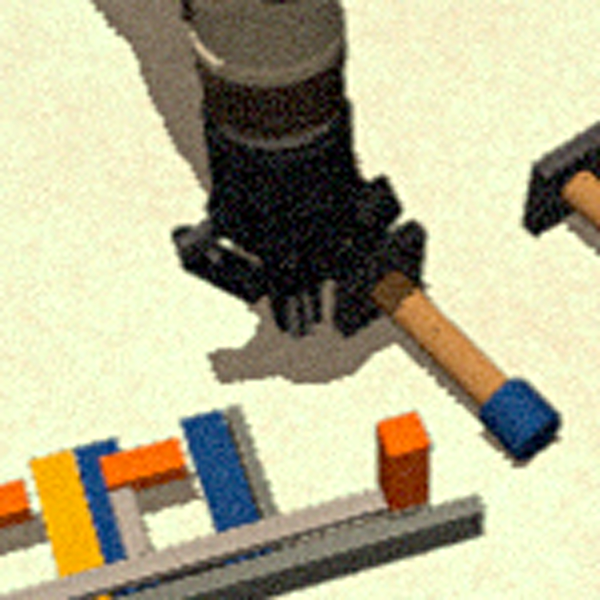

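Tip seen at (303,330) with a detached shadow. It is still clearly above the table, although the reading puts it at 5 mm. I'll touch down carefully.

Emit:
apply_moves:
  commands:
    - [0, 0, 0.15, 0]
    - [0, 0, 0.15, 0]
    - [0, 0, 0, 0]
    - [0, 0, 0, 0]
    - [0, 0, 0, 0]

```text
clock: 10.85
eef_pos: [0.4998, 0.0105, 0.0204]
tool_rot: [0.062, 0.998, 0.007, 0.0]
ft_force: [0.2, -0.1, 1.8]
grip_width: 0.0002
grasp_force: 0.0
```

Emit:
apply_moves:
  commands:
    - [0, 0, 0.1, 0]
    - [0, 0, 0, 0]
    - [0, 0, 0, 0]
    - [0, 0, 0, 0]
    - [0, 0, 0, 0]

```text
clock: 11.27
eef_pos: [0.5, 0.0105, 0.0186]
tool_rot: [0.062, 0.998, 0.007, 0.0]
ft_force: [-0.3, -0.6, 0.2]
grip_width: 0.0
grasp_force: 0.0
```

Emit:
apply_moves:
  commands:
    - [0, 0, 0.1, 0]
    - [0, 0, 0, 0]
    - [0, 0, 0, 0]
    - [0, 0, 0, 0]
    - [0, 0, 0, 0]

```text
clock: 11.68
eef_pos: [0.4999, 0.0105, 0.0166]
tool_rot: [0.062, 0.998, 0.007, 0.0]
ft_force: [1.0, 0.0, -0.6]
grip_width: 0.0001
grasp_force: 0.0
```

Emit:
apply_moves:
  commands:
    - [0, 0, 0.15, 0]
    - [0, 0, 0, 0]
    - [0, 0, 0.15, 0]
    - [0, 0, 0, 0]
    - [0, 0, 0, 0]

```text
clock: 12.1
eef_pos: [0.4996, 0.0106, 0.0103]
tool_rot: [0.062, 0.998, 0.007, -0.0]
ft_force: [0.9, -0.2, 0.1]
grip_width: 0.0001
grasp_force: 0.0
```

Emit:
apply_moves:
  commands:
    - [0, 0, 0.1, 0]
    - [0, 0, 0, 0]
    - [0, 0, 0.1, 0]
    - [0, 0, 0, 0]
    - [0, 0, 0, 0]

```text
clock: 12.52
eef_pos: [0.4998, 0.0107, 0.0065]
tool_rot: [0.062, 0.998, 0.007, 0.0]
ft_force: [-0.3, -0.4, 0.2]
grip_width: -0.0001
grasp_force: 0.0
```

Emit:
apply_moves:
  commands:
    - [0, 0, 0.1, 0]
    - [0, 0, 0, 0]
    - [0, 0, 0.1, 0]
    - [0, 0, 0, 0]
    - [0, 0, 0, 0]

```text
clock: 12.93
eef_pos: [0.5003, 0.0105, 0.0026]
tool_rot: [0.062, 0.998, 0.007, 0.001]
ft_force: [1.1, -1.5, 0.5]
grip_width: 0.0002
grasp_force: 0.0
```

Emit:
apply_moves:
  commands:
    - [0, 0, 0.1, 0]
    - [0, 0, 0, 0]
    - [0, 0, 0.1, 0]
    - [0, 0, 0, 0]
    - [0, 0, 0, 0]

```text
clock: 13.35
eef_pos: [0.5, 0.0107, -0.0014]
tool_rot: [0.062, 0.998, 0.007, 0.0]
ft_force: [0.4, -2.3, 1.4]
grip_width: -0.0001
grasp_force: 0.0
```

Emit:
apply_moves:
  commands:
    - [0, 0, 0.1, 0]
    - [0, 0, 0, 0]
    - [0, 0, 0.05, 0]
    - [0, 0, 0, 0]
    - [0, 0, 0, 0]

```text
clock: 13.77
eef_pos: [0.4997, 0.011, -0.0046]
tool_rot: [0.062, 0.998, 0.007, -0.0]
ft_force: [0.5, -2.6, 2.6]
grip_width: -0.0
grasp_force: 0.0
```

Emit:
apply_moves:
  commands:
    - [0, 0, 0.05, 0]
    - [0, 0, 0, 0]
    - [0, 0, 0.05, 0]
    - [0, 0, 0, 0]
    - [0, 0, 0, 0]

```text
clock: 14.18
eef_pos: [0.4991, 0.0115, -0.007]
tool_rot: [0.062, 0.998, 0.007, -0.001]
ft_force: [0.8, 0.8, 0.8]
grip_width: 0.0004
grasp_force: 0.0
```

Emit:
apply_moves:
  commands:
    - [0, 0, 0.05, 0]
    - [0, 0, 0, 0]
    - [0, 0, 0, 0]
    - [0, 0, 0, 0]
    - [0, 0, 0, 0]

```text
clock: 14.6
eef_pos: [0.4995, 0.011, -0.0077]
tool_rot: [0.062, 0.998, 0.007, -0.0]
ft_force: [0.4, 0.8, 0.0]
grip_width: -0.0001
grasp_force: 0.0
```

Emit:
apply_moves:
  commands:
    - [0, 0, 0.05, 0]
    - [0, 0, 0, 0]
    - [0, 0, 0, 0]
    - [0, 0, 0, 0]
    - [0, 0, 0, 0]

```text
clock: 15.02
eef_pos: [0.4999, 0.0109, -0.0084]
tool_rot: [0.062, 0.998, 0.007, 0.0]
ft_force: [-0.5, -0.4, 0.2]
grip_width: -0.0001
grasp_force: 0.0
```

Emit:
apply_moves:
  commands:
    - [0, 0, 0.05, 0]
    - [0, 0, 0, 0]
    - [0, 0, 0, 0]
    - [0, 0, 0, 0]
    - [0, 0, 0, 0]

```text
clock: 15.43
eef_pos: [0.5, 0.0109, -0.0094]
tool_rot: [0.062, 0.998, 0.007, 0.0]
ft_force: [-0.4, -0.1, -0.8]
grip_width: -0.0002
grasp_force: 0.1
```

Emit:
apply_moves:
  commands:
    - [0, 0, 0.05, 0]
    - [0, 0, 0, 0]
    - [0, 0, 0, 0]
    - [0, 0, 0, 0]
    - [0, 0, 0, 0]

```text
clock: 15.85
eef_pos: [0.5, 0.0109, -0.0095]
tool_rot: [0.062, 0.998, 0.007, 0.0]
ft_force: [-1.6, -0.5, 8.0]
grip_width: -0.0002
grasp_force: 3.8
```

```bash
python3 -c "
from h import *
plan(.5,.01,.02,172.8);c=snap('scene','pics/x.png')
p=proj(c,[.5,.01,0]);print(p);u,v=int(p[0])-75,int(p[1])-90
im=c['image'][v:v+150,u:u+150];cv2.imwrite('pics/s6.png',cv2.convertScaleAbs(cv2.resize(im,None,fx=4,fy=4,interpolation=2),alpha=2.5))"
```

```text
at [ 0.5     0.0109 -0.0095] yaw 172.87 clock 15.85 roll 0.001 shift [-0.01 -0.04 -1.48] grip -0.0002 F [-1.6 -0.5  8. ]
[253.44949609 200.65695939]
```

View pics/s6.png

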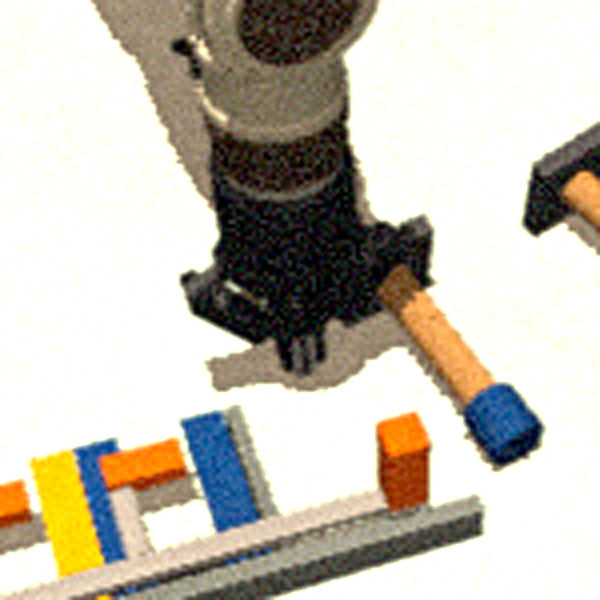

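Table contact at reading z = −0.0095, so the tips actually sit about 9.5 mm above the reading instead of 22 mm below it. I'll use that measured offset from here on. The blue tamper was nudged slightly.

Emit:
apply_moves:
  commands:
    - [0, 0, -1, 0]
    - [0, 0, -1, 0]
    - [0, 0, -1, 0]
    - [0, 0, -1, 0]
    - [0, 0, -1, 0]

```text
clock: 16.32
eef_pos: [0.4995, 0.0096, 0.0904]
tool_rot: [0.062, 0.998, 0.007, -0.0]
ft_force: [0.2, -0.0, 0.3]
grip_width: -0.0001
grasp_force: 0.0
```

Emit:
apply_moves:
  commands:
    - [-0.9, 0.15, -0.5, 0]
    - [-0.9, 0.15, -0.5, 0]
    - [-0.9, 0.1, 0, 0]
    - [-0.9, 0.1, 0, 0]
    - [-0.9, 0.1, 0, 0]
  claw: 0.35

```text
clock: 16.73
eef_pos: [0.5914, 0.01, 0.1099]
tool_rot: [0.062, 0.998, 0.007, 0.0]
ft_force: [0.8, -0.5, -0.4]
grip_width: 0.0554
grasp_force: 0.0
```

Emit:
apply_moves:
  commands:
    - [-0.9, 0.13, 0, 0]
    - [-0.9, 0.13, 0, 0]
    - [0, 0, 0, 0]
    - [0, 0, 0, 0]
    - [0, 0, 0, 0]

```text
clock: 17.15
eef_pos: [0.6258, 0.0107, 0.1092]
tool_rot: [0.062, 0.998, 0.007, -0.001]
ft_force: [-0.4, -0.1, 0.2]
grip_width: 0.0556
grasp_force: 0.0
```

```bash
python3 -c "
from h import *
plan(.627,.0125,.044,172.8)"
```

```text
at [0.6258 0.0107 0.1092] yaw 172.88 clock 17.15 roll 0.001 shift [-0.05  0.09  3.26] grip 0.0556 F [-0.4 -0.1  0.2]
```

Emit:
apply_moves:
  commands:
    - [0, 0, 0.7, 0]
    - [0, 0, 0.7, 0]
    - [0, 0, 0.7, 0]
    - [0, 0, 0.6, 0]
    - [0, 0, 0.5, 0]

```text
clock: 17.57
eef_pos: [0.6253, 0.0116, 0.0449]
tool_rot: [0.062, 0.998, 0.007, -0.001]
ft_force: [-0.2, 0.2, 0.6]
grip_width: 0.0557
grasp_force: 0.0
```

Emit:
apply_moves:
  commands:
    - [0, 0, 0, 0]
    - [0, 0, 0, 0]
    - [0, 0, 0, 0]
    - [0, 0, 0, 0]
    - [0, 0, 0, 0]
  claw: 1

```text
clock: 17.98
eef_pos: [0.6265, 0.0117, 0.0464]
tool_rot: [0.062, 0.998, 0.006, -0.0]
ft_force: [-3.2, 3.2, 2.0]
grip_width: 0.0235
grasp_force: 59.9
```

Emit:
apply_moves:
  commands:
    - [0, -0.4, 0, 0]
    - [0, -0.4, 0, 0]
    - [0, -0.4, 0, 0]
    - [0, -0.4, 0, 0]
    - [0, -0.1, 0, 0]

```text
clock: 18.4
eef_pos: [0.6228, -0.0183, 0.0465]
tool_rot: [0.061, 0.998, 0.011, 0.0]
ft_force: [-2.1, 19.1, 4.3]
grip_width: 0.0234
grasp_force: 65.7
```

Emit:
apply_moves:
  commands:
    - [0, 0, 0, 0]
    - [0, -0.05, 0, 0]
    - [0, 0, 0, 0]
    - [0, 0, 0, 0]
    - [0, 0, 0, 0]

```text
clock: 18.82
eef_pos: [0.6228, -0.0184, 0.0465]
tool_rot: [0.06, 0.998, 0.01, 0.0]
ft_force: [-1.9, 15.8, 3.5]
grip_width: 0.0232
grasp_force: 64.2
```

```bash
python3 -c "
from h import *
plan(.627,.0125,.044,172.8);print(dk(bot.get_obs()['eef_pos'])-dk([.6265,.0117]))"
```

```text
at [ 0.6228 -0.0184  0.0465] yaw 173.08 clock 18.82 roll 0.005 shift [-0.02  1.56  0.12] grip 0.0232 F [-1.9 15.8  3.5]
[ 8.93308887e-05 -3.02826310e-02]
```

Emit:
apply_moves:
  commands:
    - [0, 0, 0, 0]
    - [0, 0, 0, 0]
    - [0, 0, 0, 0]
    - [0, 0, -0.5, 0]
    - [0, 0, -0.5, 0]
  claw: 0.35

```text
clock: 19.23
eef_pos: [0.6224, -0.024, 0.0656]
tool_rot: [0.063, 0.998, 0.007, -0.0]
ft_force: [0.5, -0.5, 0.2]
grip_width: 0.0555
grasp_force: 0.0
```

Emit:
apply_moves:
  commands:
    - [0, 0, -1, 0]
    - [0, 0, -1, 0]
    - [0, 0, -1, 0]
    - [0, 0, -1, 0]
    - [0, 0, -1, 0]

```text
clock: 19.65
eef_pos: [0.623, -0.0253, 0.168]
tool_rot: [0.063, 0.998, 0.007, 0.001]
ft_force: [-0.5, 0.3, -0.8]
grip_width: 0.0551
grasp_force: 0.0
```

Emit:
apply_moves:
  commands:
    - [1, 0, 0, 0]
    - [1, 0, 0, 0]
    - [1, 0, 0, 0]
    - [1, 0, 0, 0]
    - [1, 0, 0, 0]

```text
clock: 20.07
eef_pos: [0.523, -0.0127, 0.1669]
tool_rot: [0.063, 0.998, 0.007, 0.001]
ft_force: [-0.1, 0.2, 0.3]
grip_width: 0.0552
grasp_force: 0.0
```

Emit:
apply_moves:
  commands:
    - [1, -0.8, 0, 0]
    - [1, -0.8, 0, 0]
    - [1, -0.8, 0, 0]
    - [1, -0.8, 0, 0]
    - [1, -0.8, 0, 0]

```text
clock: 20.48
eef_pos: [0.4137, -0.0802, 0.1657]
tool_rot: [0.062, 0.998, 0.006, 0.002]
ft_force: [0.3, 0.4, 0.5]
grip_width: 0.0556
grasp_force: 0.0
```

```bash
cat >> h.py <<'E'
def look():
    """gate blocks, knobs and tamper axes from masks; returns both cameras"""
    ct=bot.camera("top");cs=bot.camera("scene")
    q=cv2.cvtColor(cs["image"],cv2.COLOR_BGR2HSV).astype(int)
    m=((q[...,0]>=5)&(q[...,0]<=16)&(q[...,1]>200)&(q[...,2]>110)).astype(np.uint8);n,l,s,c=cv2.connectedComponentsWithStats(m)
    print("orange scene",[(c[i].round(1).tolist(),s[i,4]) for i in range(1,n) if s[i,4]>40 and 200<c[i][1]<260])
    for k in("red","yellow","blue"):
        print(k,"top",[(a,b) for a,b,_ in comps(ct["image"],k)],"scene",[(a,b) for a,b,_ in comps(cs["image"],k)])
    q=cv2.cvtColor(ct["image"],cv2.COLOR_BGR2HSV).astype(int)
    m=((q[...,0]>=8)&(q[...,0]<=17)&(q[...,1]>110)&(q[...,1]<200)&(q[...,2]>90)).astype(np.uint8)
    m=cv2.morphologyEx(m,cv2.MORPH_OPEN,np.ones((3,3),np.uint8));n,l,s,c=cv2.connectedComponentsWithStats(m)
    print("wood top",[(c[i].round(1).tolist(),s[i,4]) for i in range(1,n) if 100<s[i,4]<800])
    return ct,cs
E
python3 -c "
from h import *
look();plan(.6,.1,.1,172.8)"
```

```text
orange scene [([262.5, 222.6], np.int32(87)), ([197.5, 229.1], np.int32(140)), ([157.6, 240.0], np.int32(152)), ([116.0, 251.5], np.int32(157))]
red top [([191.3, 218.8], 162), ([387.4, 225.7], 49), ([414.9, 230.1], 178), ([388.2, 248.6], 70), ([413.4, 252.2], 90)] scene [([354.8, 184.8], 147), ([151.6, 235.8], 32), ([123.6, 244.1], 41), ([159.0, 255.2], 63), ([126.1, 264.4], 186)]
yellow top [([352.1, 222.1], 62), ([379.9, 225.8], 183), ([146.9, 226.2], 171), ([352.5, 243.2], 88), ([377.9, 246.9], 100)] scene [([387.5, 164.2], 126), ([190.7, 225.3], 35), ([163.4, 233.0], 40), ([199.6, 244.4], 58), ([167.8, 253.0], 173)]
blue top [([227.0, 123.7], 145), ([255.1, 210.8], 143), ([318.7, 225.9], 307), ([344.7, 220.2], 139), ([342.3, 242.6], 72)] scene [([554.4, 94.8], 61), ([301.4, 214.0], 169), ([232.6, 227.5], 299), ([377.5, 226.3], 212), ([201.5, 222.1], 26), ([207.4, 241.8], 155)]
wood top [([101.6, 132.6], np.int32(754)), ([26.1, 150.1], np.int32(496)), ([257.0, 238.1], np.int32(348)), ([196.3, 245.0], np.int32(358)), ([149.4, 253.2], np.int32(361))]
at [ 0.4115 -0.0808  0.1656] yaw 172.66 clock 20.58 roll -0.002 shift [-8.22 10.15  3.28] grip 0.0558 F [-0.4  0.1 -0.5]
```

```bash
cat >> h.py <<'E'
def blocks(c,im):
    q=cv2.cvtColor(im,cv2.COLOR_BGR2HSV).astype(int)
    m=((q[...,0]>=5)&(q[...,0]<=16)&(q[...,1]>200)&(q[...,2]>110)).astype(np.uint8);n,l,s,cc=cv2.connectedComponentsWithStats(m)
    L=sorted([cc[i] for i in range(1,n) if s[i,4]>40 and 200<cc[i][1]<260],key=lambda p:-p[0])
    return np.array([dk(onplane(c,*p,z)) for p,z in zip(L,(.091,.042,.042,.042))])*1000
E
python3 -c "
from h import *
c=bot.camera('scene');a=blocks(c,cv2.imread('pics/scene0.png'));b=blocks(c,c['image']);print(a.round(1));print((b-a).round(1))"
```

```text
[[ 46.2 198.4]
 [-15.5  70.7]
 [-15.5 -14.6]
 [-15.3 -99. ]]
[[ -0.1 -31.1]
 [ -0.4 -30.8]
 [ -0.5 -29.9]
 [ -0.1 -30.5]]
```

Gate moved 30.6 mm by image and took 16 N at its stop, so I take it as open. Next, the blue tamper.

```bash
cat >> h.py <<'E'
def lie(ct,cs,kt,ks,st):
    K,e=tri(ct,kt,cs,ks);a=onplane(ct,*st,.030);b=onplane(ct,*kt,.028);d=b-a
    print("knob",K.round(4),"res",round(e,4),"top-plane",b.round(4),"yaw",round(np.degrees(np.arctan2(d[1],d[0])),1));return K
E
python3 -c "
from h import *
ct,cs=bot.camera('top'),bot.camera('scene')
K=lie(ct,cs,(255.1,210.8),(301.4,214.0),(257,238.1))
lie(ct,cs,(191.3,218.8),(354.8,184.8),(196.3,245));lie(ct,cs,(146.9,226.2),(387.5,164.2),(149.4,253.2))
plan(.604,.089,.1,186)
r=.136;th=np.radians(np.linspace(9,104,21));print(np.c_[-np.diff(r*np.cos(th)),-np.diff(r*np.sin(th))].round(4)/.02)
"
```

```text
knob [0.6017 0.0866 0.0253] res 0.005 top-plane [0.6022 0.0888 0.028 ] yaw 5.3
knob [0.5805 0.2414 0.0243] res 0.0042 top-plane [0.5808 0.2426 0.028 ] yaw 13.7
knob [0.561  0.3477 0.0271] res 0.0029 top-plane [0.5616 0.3488 0.028 ] yaw 9.6
at [ 0.4153 -0.0797  0.1656] yaw 172.82 clock 20.73 roll -0.22 shift [-10.26   7.4    3.28] grip 0.0553 F [ 0.3  0.9 -0. ]
[[ 0.11  -0.555]
 [ 0.155 -0.54 ]
 [ 0.2   -0.525]
 [ 0.245 -0.51 ]
 [ 0.285 -0.485]
 [ 0.325 -0.46 ]
 [ 0.36  -0.435]
 [ 0.395 -0.4  ]
 [ 0.43  -0.365]
 [ 0.455 -0.33 ]
 [ 0.48  -0.29 ]
 [ 0.505 -0.25 ]
 [ 0.525 -0.21 ]
 [ 0.54  -0.165]
 [ 0.55  -0.12 ]
 [ 0.56  -0.07 ]
 [ 0.565 -0.025]
 [ 0.565  0.02 ]
 [ 0.56   0.065]
 [ 0.55   0.115]]
```

Emit:
apply_moves:
  commands:
    - [0, 0, 0, -0.104]
    - [0, 0, 0, -0.104]
    - [0, 0, 0, 0]
    - [0, 0, 0, 0]
    - [0, 0, 0, 0]
  claw: 0

```text
clock: 21.15
eef_pos: [0.4148, -0.0791, 0.1644]
tool_rot: [-0.046, 0.999, 0.007, 0.001]
ft_force: [0.8, 0.8, 0.2]
grip_width: 0.0852
grasp_force: 0.0
```

Emit:
apply_moves:
  commands:
    - [-1, 0.75, 0, 0]
    - [-1, 0.75, 0, 0]
    - [-1, 0.75, 0, 0]
    - [-1, 0.75, 0, 0]
    - [-1, 0.75, 0, 0]

```text
clock: 21.57
eef_pos: [0.5078, 0.0057, 0.1655]
tool_rot: [-0.046, 0.999, 0.007, 0.001]
ft_force: [0.9, 0.5, 1.0]
grip_width: 0.0853
grasp_force: 0.0
```

Emit:
apply_moves:
  commands:
    - [-1, 0.7, 0.5, 0]
    - [-1, 0.7, 0.5, 0]
    - [-1, 0.7, 0.5, 0]
    - [-1, 0.7, 0.5, 0]
    - [-1, 0.7, 0.5, 0]

```text
clock: 21.98
eef_pos: [0.6008, 0.0855, 0.1159]
tool_rot: [-0.046, 0.999, 0.007, 0.001]
ft_force: [0.4, -0.5, 0.1]
grip_width: 0.0849
grasp_force: 0.0
```

Emit:
apply_moves:
  commands:
    - [0, 0, 0, 0]
    - [0, 0, 0, 0]
    - [0, 0, 0, 0]
    - [0, 0, 0, 0]
    - [0, 0, 0, 0]

```text
clock: 22.4
eef_pos: [0.5996, 0.0837, 0.1176]
tool_rot: [-0.046, 0.999, 0.007, 0.001]
ft_force: [-0.5, -0.3, -1.2]
grip_width: 0.0856
grasp_force: 0.0
```

```bash
python3 -c "
from h import *
plan(.602,.0877,-.0055,185.3)"
```

```text
at [0.5996 0.0837 0.1176] yaw -174.72 clock 22.4 roll -0.0 shift [-0.14  0.19  6.15] grip 0.0856 F [-0.5 -0.3 -1.2]
```

Emit:
apply_moves:
  commands:
    - [-0.14, 0.19, 0.9, 0]
    - [0, 0, 0.9, 0]
    - [0, 0, 0.9, 0]
    - [0, 0, 0.9, 0]
    - [0, 0, 0.9, 0]

```text
clock: 22.82
eef_pos: [0.6024, 0.089, 0.0271]
tool_rot: [-0.046, 0.999, 0.007, 0.002]
ft_force: [-0.1, -0.2, -0.3]
grip_width: 0.0857
grasp_force: 0.0
```

Emit:
apply_moves:
  commands:
    - [0, 0, 0.8, 0]
    - [0, 0, 0.7, 0]
    - [0, 0, 0, 0]
    - [0, 0, 0, 0]
    - [0, 0, 0, 0]

```text
clock: 23.23
eef_pos: [0.6032, 0.0898, -0.0018]
tool_rot: [-0.046, 0.999, 0.007, 0.002]
ft_force: [-0.0, -0.7, 0.1]
grip_width: 0.0853
grasp_force: 0.0
```

Emit:
apply_moves:
  commands:
    - [0, 0, 0, 0]
    - [0, 0, 0, 0]
    - [0, 0, 0, 0]
    - [0, 0, 0, 0]
    - [0, 0, 0, 0]
  claw: 1

```text
clock: 23.65
eef_pos: [0.603, 0.09, -0.0023]
tool_rot: [-0.047, 0.999, 0.007, 0.002]
ft_force: [-0.4, -1.3, 2.4]
grip_width: 0.0341
grasp_force: 59.2
```

Emit:
apply_moves:
  commands:
    - [0.11, 0, -0.555, 0]
    - [0.155, 0, -0.54, 0]
    - [0.2, 0, -0.525, 0]
    - [0.245, 0, -0.51, 0]
    - [0.285, 0, -0.485, 0]

```text
clock: 24.07
eef_pos: [0.5822, 0.0875, 0.0504]
tool_rot: [-0.047, 0.999, 0.007, 0.001]
ft_force: [-0.1, -0.1, -3.0]
grip_width: 0.0343
grasp_force: 60.1
```

Emit:
apply_moves:
  commands:
    - [0.325, 0, -0.46, 0]
    - [0.36, 0, -0.435, 0]
    - [0.395, 0, -0.4, 0]
    - [0.43, 0, -0.365, 0]
    - [0.455, 0, -0.33, 0]

```text
clock: 24.48
eef_pos: [0.5424, 0.0832, 0.0896]
tool_rot: [-0.047, 0.999, 0.007, 0.001]
ft_force: [-0.5, 0.4, -3.8]
grip_width: 0.0342
grasp_force: 60.1
```

```bash
python3 -c "
from h import *
plan(.602,.0877,-.0055,185.3)
c=snap('scene','pics/x.png');im=c['image'][100:250,220:370];cv2.imwrite('pics/s7.png',cv2.convertScaleAbs(cv2.resize(im,None,fx=4,fy=4,interpolation=2),alpha=2.2))"
```

```text
at [0.5424 0.0832 0.0896] yaw -174.64 clock 24.48 roll 0.001 shift [-2.99 -0.05  4.75] grip 0.0342 F [-0.5  0.4 -3.8]
```

View pics/s7.png

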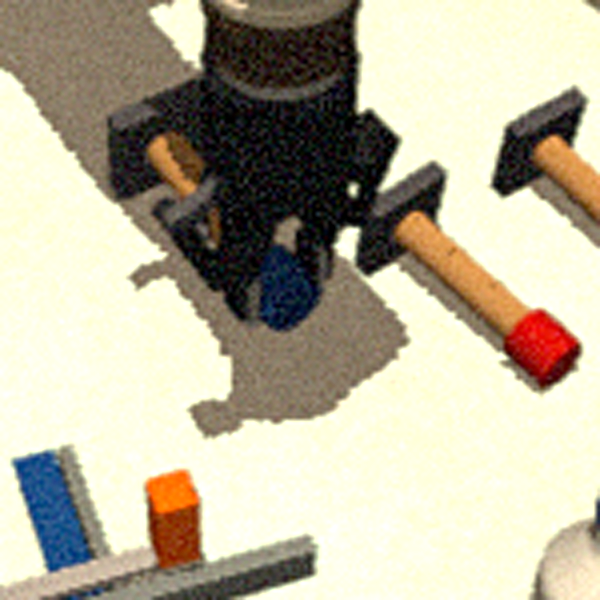

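The tamper was lifted as a whole (knob at (285,290), foot at (145,145), still about level), so the grip friction is too strong for it to pivot. I'll set it down and regrip only the last few millimetres of the knob, so a small contact patch lets the heavy foot swing.

Emit:
apply_moves:
  commands:
    - [0, 0, 0.9, 0]
    - [0, 0, 0.9, 0]
    - [0, 0, 0.9, 0]
    - [0, 0, 0.8, 0]
    - [0, 0, 0.5, 0]

```text
clock: 24.95
eef_pos: [0.5419, 0.0842, 0.0068]
tool_rot: [-0.047, 0.999, 0.007, -0.001]
ft_force: [-0.6, 0.6, -3.1]
grip_width: 0.0341
grasp_force: 60.1
```

Emit:
apply_moves:
  commands:
    - [0, 0, 0.2, 0]
    - [0, 0, 0.2, 0]
    - [0, 0, 0.1, 0]
    - [0, 0, 0, 0]
    - [0, 0, 0, 0]

```text
clock: 25.37
eef_pos: [0.5439, 0.0845, -0.0005]
tool_rot: [-0.047, 0.999, 0.007, 0.001]
ft_force: [-0.5, 0.2, -1.7]
grip_width: 0.034
grasp_force: 60.2
```

Emit:
apply_moves:
  commands:
    - [0, 0, 0, 0]
    - [0, 0, 0, 0]
    - [0, 0, 0, 0]
    - [-0.55, 0, 0, 0]
    - [-0.55, 0, 0.3, 0]
  claw: 0.3

```text
clock: 25.78
eef_pos: [0.5666, 0.0868, -0.0056]
tool_rot: [-0.047, 0.999, 0.007, 0.002]
ft_force: [-0.1, -0.4, -0.1]
grip_width: 0.0596
grasp_force: 0.0
```

Emit:
apply_moves:
  commands:
    - [0, 0, 0, 0]
    - [0, 0, 0, 0]
    - [0, 0, 0, 0]
    - [0, 0, 0, 0]
    - [0, 0, 0, 0]
  claw: 1

```text
clock: 26.2
eef_pos: [0.5654, 0.0866, -0.0068]
tool_rot: [-0.047, 0.999, 0.007, 0.001]
ft_force: [0.4, -0.2, 2.0]
grip_width: 0.0328
grasp_force: 59.4
```

Emit:
apply_moves:
  commands:
    - [0.1, 0, -0.62, 0]
    - [0.15, 0, -0.61, 0]
    - [0.2, 0, -0.59, 0]
    - [0.25, 0, -0.57, 0]
    - [0.3, 0, -0.55, 0]

```text
clock: 26.62
eef_pos: [0.5451, 0.0839, 0.0532]
tool_rot: [-0.047, 0.999, 0.007, 0.001]
ft_force: [0.6, -0.1, -3.2]
grip_width: 0.0333
grasp_force: 65.2
```

Emit:
apply_moves:
  commands:
    - [0, 0, 0, 0]
    - [0, 0, 0, 0]
    - [0, 0, 0, 0]
    - [0, 0, 0, 0]
    - [0, 0, 0, 0]

```text
clock: 27.03
eef_pos: [0.5454, 0.0839, 0.0511]
tool_rot: [-0.047, 0.999, 0.007, 0.001]
ft_force: [0.8, 0.1, -1.6]
grip_width: 0.0331
grasp_force: 65.9
```

```bash
python3 -c "
from h import *
plan(.602,.0877,-.0055,185.3)
c=snap('scene','pics/x.png');im=c['image'][100:250,200:350];cv2.imwrite('pics/s8.png',cv2.convertScaleAbs(cv2.resize(im,None,fx=4,fy=4,interpolation=2),alpha=2.2))"
```

```text
at [0.5454 0.0839 0.0511] yaw -174.65 clock 27.03 roll 0.001 shift [-2.83 -0.07  2.83] grip 0.0331 F [ 0.8  0.1 -1.6]
```

View pics/s8.png

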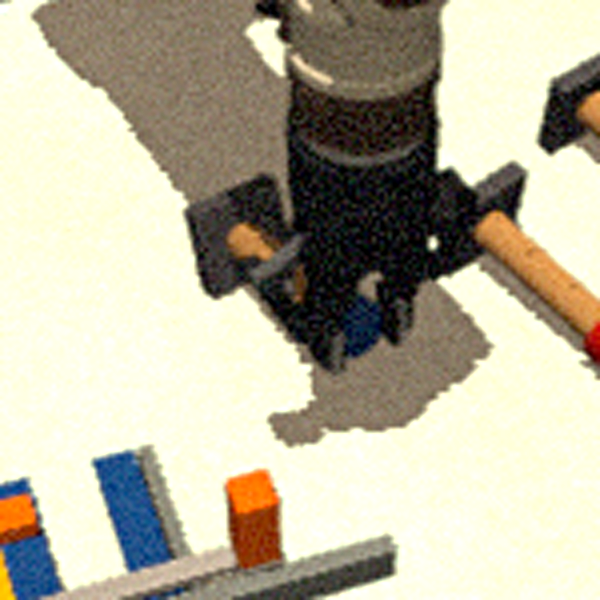

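The foot now hangs tilted and the wrist carries only part of the weight, so it is pivoting. I'll continue the arc.

Emit:
apply_moves:
  commands:
    - [0.345, 0, -0.52, 0]
    - [0.385, 0, -0.49, 0]
    - [0.425, 0, -0.46, 0]
    - [0.46, 0, -0.42, 0]
    - [0.49, 0, -0.385, 0]

```text
clock: 27.5
eef_pos: [0.5024, 0.0793, 0.0983]
tool_rot: [-0.047, 0.999, 0.007, 0.001]
ft_force: [-0.5, -0.6, -2.6]
grip_width: 0.033
grasp_force: 68.2
```

Emit:
apply_moves:
  commands:
    - [0.52, 0, -0.34, 0]
    - [0.55, 0, -0.3, 0]
    - [0.57, 0, -0.255, 0]
    - [0.59, 0, -0.205, 0]
    - [0.605, 0, -0.16, 0]

```text
clock: 27.92
eef_pos: [0.4457, 0.0737, 0.1233]
tool_rot: [-0.047, 0.999, 0.007, 0.002]
ft_force: [0.1, 0.5, -3.2]
grip_width: 0.0332
grasp_force: 68.2
```

Emit:
apply_moves:
  commands:
    - [0, 0, 0, 0]
    - [0, 0, 0, 0]
    - [0, 0, 0, 0]
    - [0, 0, 0, 0]
    - [0, 0, 0, 0]

```text
clock: 28.33
eef_pos: [0.4473, 0.0738, 0.1218]
tool_rot: [-0.047, 0.999, 0.007, 0.001]
ft_force: [0.6, -0.6, -4.6]
grip_width: 0.0336
grasp_force: 63.7
```

```bash
cat >> h.py <<'E'
def wood(c,box=None):
    """wooden blobs: centroid, area, long-axis direction in the image"""
    q=cv2.cvtColor(c["image"],cv2.COLOR_BGR2HSV).astype(int);m=((q[...,0]>=7)&(q[...,0]<=18)&(q[...,1]>90)&(q[...,1]<215)&(q[...,2]>35)).astype(np.uint8)
    n,l,s,cc=cv2.connectedComponentsWithStats(m)
    for i in range(1,n):
        if 40<s[i,4]<900 and 60<cc[i][1]<300:
            (x,y),(w,h),a=cv2.minAreaRect(cv2.findContours((l==i).astype(np.uint8),0,2)[0][0]); print("wood",cc[i].round(1),s[i,4],"wh",round(w,1),round(h,1),"ang",round(a))
E
python3 -c "
from h import *
plan(.602,.0877,-.0055,185.3)
c=bot.camera('scene');wood(c)
e=bot.get_obs()['eef_pos'];print('grasp px',proj(c,e+[0,0,.0285]),'down',proj(c,e+[0,0,.0285-.15]))"
```

```text
at [0.4473 0.0738 0.1218] yaw -174.65 clock 28.33 roll 0.001 shift [-7.77 -0.02  6.37] grip 0.0336 F [ 0.6 -0.6 -4.6]
wood [ 8.  60.4] 267 wh 23.0 27.0 ang 0
wood [359.2 136.5] 313 wh 36.0 9.3 ang 42
wood [334.7 167.8] 360 wh 39.4 10.4 ang 41
wood [537.4 178.7] 422 wh 30.3 29.9 ang 60
wood [495.2 221. ] 872 wh 13.0 77.0 ang 13
wood [549.7 198.7] 78 wh 26.0 8.2 ang 38
grasp px [267.00470911 131.71297441] down [268.34509457 176.72011816]
```

```bash
python3 -c "
from h import *
o=bot.get_obs();print(o['ft_torque'],o['ft_force'])
c=bot.camera('scene');snap('scene','pics/x.png')
q=cv2.cvtColor(c['image'],cv2.COLOR_BGR2HSV)
for n,c2 in (('s',c),('t',bot.camera('top'))):
    print(n,[x for x in comps(c2['image'],'blue',8)])
o=bot.get_obs();print(o['ft_torque'])
g=c['image'][90:210,200:330].max(2)
for r in g[::5,::4]: print(''.join(' .:-=+*#%@'[min(9,int(v)//20)] for v in r))
"
```

```text
[-0.01107479 -0.52277614  0.0183786 ] [ 0.04212177 -0.3689108  -4.33848222]
s [([553.1, 94.8], 51, [547, 89, 13, 12]), ([557.8, 102.8], 10, [556, 101, 4, 5]), ([232.7, 227.5], 299, [224, 213, 19, 30]), ([377.4, 226.3], 213, [370, 218, 16, 18]), ([201.3, 222.3], 26, [197, 221, 10, 4]), ([207.4, 241.8], 152, [201, 234, 14, 17])]
t [([227.0, 123.7], 145, [221, 117, 13, 14]), ([318.8, 225.9], 306, [313, 209, 13, 35]), ([344.6, 220.1], 137, [340, 212, 10, 17]), ([342.2, 242.5], 72, [338, 238, 10, 10])]
[ 0.05752664 -0.26384009 -0.04874852]
::::::--:--- .       *.*******+**
*+::::---:--  .         +********
-*+---:-:---         .  ******++*
***+:----:-:. .    ..  =+***+****
+***+----.:.        .- *+*+**+++*
*****----.  :    -    -**+**+****
******----  -  .:-. .*+*+*++*+**+
*******+---.  . -- .+*+*******+**
+********--- .  ....+*+******+***
**********::.  :... =+**+********
***+**+**.:.-: ...--::********+*-
***+*****+......::---::*+*****-:.
*+**++**++.:: . .-:::---****-::  
********+*-...---:----:--=** .-+:
********+**:-:--:---------*+. :==
***+****+******--:-:::-:+**=  -:-
*+*************:-:-:--*********--
***********+-::--:-:-*+***+***+**
*************--***********+****++
**************+********+*+******+
******+*******+********+*********
*************+*+***+**********+++
********************************+
***+*****************************
```

The grip still holds it near level (wrist moment ≈0.3 N·m). I'll test whether a lesser closure lowers the grip force.

Emit:
apply_moves:
  commands:
    - [0, 0, 0, 0]
    - [0, 0, 0, 0]
    - [0, 0, 0, 0]
    - [0, 0, 0, 0]
    - [0, 0, 0, 0]
  claw: 0.75

```text
clock: 28.95
eef_pos: [0.4469, 0.0738, 0.122]
tool_rot: [-0.047, 0.999, 0.007, 0.001]
ft_force: [-0.6, 0.1, -2.6]
grip_width: 0.0337
grasp_force: 63.2
```

Emit:
apply_moves:
  commands:
    - [0, 0, 0, 0]
    - [0, 0, 0, 0]
    - [0, 0, 0, 0]
    - [0, 0, 0, 0]
    - [0, 0, 0, 0]
  claw: 0.66

```text
clock: 29.37
eef_pos: [0.4469, 0.0738, 0.122]
tool_rot: [-0.047, 0.999, 0.007, 0.001]
ft_force: [0.3, -0.2, -3.1]
grip_width: 0.0336
grasp_force: 63.2
```

```bash
python3 -c "
from h import *
o=bot.get_obs();print(o['ft_torque'],o['ft_force'])"
```

```text
[-0.00568985 -0.2212923  -0.02600875] [ 0.28149694 -0.2101961  -3.11666376]
```

Emit:
apply_moves:
  commands:
    - [0, 0, 0, 0]
    - [0, 0, 0, 0]
    - [0, 0, 0, 0]
    - [0, 0, 0, 0]
    - [0, 0, 0, 0]
  claw: 0.62

```text
clock: 29.78
eef_pos: [0.4469, 0.0738, 0.122]
tool_rot: [-0.047, 0.999, 0.007, 0.001]
ft_force: [0.4, -0.1, -3.4]
grip_width: 0.0339
grasp_force: 63.2
```

```bash
python3 -c "
from h import *
o=bot.get_obs();print(o['ft_torque'],o['ft_force'])
c=bot.camera('scene');wood(c)
o=bot.get_obs();print(o['ft_torque'],o['ft_force'])
"
```

```text
[ 0.03528394 -0.28689206  0.0520556 ] [ 0.42124471 -0.06758804 -3.43827422]
wood [525.5 113.5] 42 wh 9.5 12.1 ang 32
wood [359.3 136.5] 306 wh 36.3 9.5 ang 42
wood [334.9 168. ] 361 wh 41.2 12.5 ang 39
wood [536.6 178. ] 391 wh 25.6 24.8 ang 35
wood [495.2 220.8] 869 wh 12.7 77.4 ang 13
wood [551.8 200.2] 78 wh 24.8 8.9 ang 43
[ 0.04687132 -0.20979583 -0.06007545] [-0.5198934  -0.3186158  -3.33634982]
```

Grip force is fixed at about 60 N, but the moment shows it has already slipped to roughly 40°. Sharp up-and-back jerks should work it steeper.

Emit:
apply_moves:
  commands:
    - [1, 0, -1, 0]
    - [0.8, 0, -0.8, 0]
    - [0.5, 0, -0.5, 0]
    - [0.2, 0, -0.2, 0]
    - [0, 0, 0, 0]

```text
clock: 30.25
eef_pos: [0.3972, 0.0685, 0.1729]
tool_rot: [-0.047, 0.999, 0.007, 0.002]
ft_force: [-0.0, 0.2, -3.8]
grip_width: 0.0334
grasp_force: 63.5
```

Emit:
apply_moves:
  commands:
    - [-0.3, 0, 0.3, 0]
    - [-0.6, 0, 0.6, 0]
    - [-0.7, 0, 0.7, 0]
    - [-0.6, 0, 0.6, 0]
    - [-0.3, 0, 0.3, 0]

```text
clock: 30.67
eef_pos: [0.4481, 0.0739, 0.1192]
tool_rot: [-0.047, 0.999, 0.007, -0.0]
ft_force: [0.4, 0.7, -3.7]
grip_width: 0.0335
grasp_force: 63.5
```

Emit:
apply_moves:
  commands:
    - [1, 0, -1, 0]
    - [0.8, 0, -0.8, 0]
    - [0.5, 0, -0.5, 0]
    - [0.2, 0, -0.2, 0]
    - [0, 0, 0, 0]

```text
clock: 31.08
eef_pos: [0.3973, 0.0685, 0.1722]
tool_rot: [-0.047, 0.999, 0.007, 0.001]
ft_force: [0.5, -0.4, -3.1]
grip_width: 0.0338
grasp_force: 63.1
```

Emit:
apply_moves:
  commands:
    - [-0.3, 0, 0.3, 0]
    - [-0.6, 0, 0.6, 0]
    - [-0.7, 0, 0.7, 0]
    - [-0.6, 0, 0.6, 0]
    - [-0.3, 0, 0.3, 0]

```text
clock: 31.5
eef_pos: [0.4483, 0.0739, 0.1193]
tool_rot: [-0.047, 0.999, 0.007, 0.0]
ft_force: [2.5, 1.1, 9.6]
grip_width: 0.0338
grasp_force: 64.7
```

Emit:
apply_moves:
  commands:
    - [1, 0, -1, 0]
    - [0.8, 0, -0.8, 0]
    - [0.5, 0, -0.5, 0]
    - [0.2, 0, -0.2, 0]
    - [0, 0, 0, 0]

```text
clock: 31.92
eef_pos: [0.3973, 0.0685, 0.1722]
tool_rot: [-0.047, 0.999, 0.007, 0.002]
ft_force: [1.1, 0.7, -3.5]
grip_width: 0.0334
grasp_force: 62.7
```

Emit:
apply_moves:
  commands:
    - [-0.3, 0, 0.3, 0]
    - [-0.6, 0, 0.6, 0]
    - [-0.7, 0, 0.7, 0]
    - [-0.6, 0, 0.6, 0]
    - [-0.3, 0, 0.3, 0]

```text
clock: 32.33
eef_pos: [0.4503, 0.0741, 0.1206]
tool_rot: [-0.047, 0.999, 0.007, 0.002]
ft_force: [3.5, 0.3, 13.0]
grip_width: 0.0337
grasp_force: 64.3
```

```bash
cat >> h.py <<'E'
def tq():
    T=[];F=[]
    for _ in range(4):
        bot.camera("scene");o=bot.get_obs();T.append(o["ft_torque"][1]);F.append(o["ft_force"][2])
    print("tau_y",np.round(T,3),"Fz",np.round(F,1),"lever",round(np.mean(T)/np.mean(F),4))
E
python3 -c "
from h import *
tq();plan(.5,.08,0,185.3)"
```

```text
tau_y [-0.155 -0.273 -0.276 -0.35 ] Fz [ 2.4  2.5  1.  -0.4] lever -0.19
at [0.4476 0.0738 0.1217] yaw -174.65 clock 32.53 roll 0.001 shift [-2.64  0.06  6.08] grip 0.0336 F [ 0.6  0.3 -0.4]
```

Table contact with the grasp point 149 mm up means the tilt is now over 60°. A few more jerks from a higher base.

Emit:
apply_moves:
  commands:
    - [0.5, 0, -0.5, 0]
    - [0, 0, -0.5, 0]
    - [0, 0, 0, 0]
    - [1, 0, -1, 0]
    - [0.8, 0, -0.5, 0]

```text
clock: 32.95
eef_pos: [0.4002, 0.0687, 0.1719]
tool_rot: [-0.047, 0.999, 0.007, 0.0]
ft_force: [-1.5, -0.9, -3.1]
grip_width: 0.0336
grasp_force: 62.2
```

Emit:
apply_moves:
  commands:
    - [0.5, 0, -0.2, 0]
    - [0.2, 0, 0, 0]
    - [-0.3, 0, 0.2, 0]
    - [-0.6, 0, 0.3, 0]
    - [-0.7, 0, 0.5, 0]

```text
clock: 33.37
eef_pos: [0.4204, 0.0709, 0.1555]
tool_rot: [-0.047, 0.999, 0.007, 0.002]
ft_force: [0.6, 0.9, -3.0]
grip_width: 0.0333
grasp_force: 62.1
```

Emit:
apply_moves:
  commands:
    - [-0.6, 0, 0.5, 0]
    - [-0.3, 0, 0.2, 0]
    - [0, 0, 0, 0]
    - [1, 0, -1, 0]
    - [0.8, 0, -0.5, 0]

```text
clock: 33.78
eef_pos: [0.4003, 0.0687, 0.1718]
tool_rot: [-0.047, 0.999, 0.007, -0.0]
ft_force: [-1.3, 0.3, -2.6]
grip_width: 0.0337
grasp_force: 61.9
```

Emit:
apply_moves:
  commands:
    - [0.5, 0, -0.2, 0]
    - [0.2, 0, 0, 0]
    - [-0.3, 0, 0.2, 0]
    - [-0.6, 0, 0.3, 0]
    - [-0.7, 0, 0.5, 0]

```text
clock: 34.2
eef_pos: [0.4205, 0.0709, 0.1558]
tool_rot: [-0.047, 0.999, 0.007, 0.002]
ft_force: [-0.1, 0.6, -3.8]
grip_width: 0.034
grasp_force: 61.8
```

Emit:
apply_moves:
  commands:
    - [-0.6, 0, 0.5, 0]
    - [-0.3, 0, 0.2, 0]
    - [0, 0, 0, 0]
    - [0, 0, 0, 0]
    - [0, 0, 0, 0]

```text
clock: 34.62
eef_pos: [0.4365, 0.0725, 0.1418]
tool_rot: [-0.047, 0.999, 0.007, 0.0]
ft_force: [-0.4, -0.6, -3.8]
grip_width: 0.033
grasp_force: 61.8
```

```bash
python3 -c "
from h import *
tq();plan(.45,.074,.1235,185.3)"
```

```text
tau_y [-0.15  -0.113 -0.168 -0.183] Fz [-3.4 -2.3 -3.2 -2.7] lever 0.0529
at [0.4369 0.0726 0.1424] yaw -174.64 clock 34.82 roll 0.001 shift [-0.66  0.01  0.95] grip 0.0337 F [ 0.1  0.2 -2.7]
```

Emit:
apply_moves:
  commands:
    - [0, 0, 0.3, 0]
    - [0, 0, 0.3, 0]
    - [0, 0, 0.2, 0]
    - [0, 0, 0, 0]
    - [0, 0, 0, 0]

```text
clock: 35.23
eef_pos: [0.4366, 0.0727, 0.1255]
tool_rot: [-0.047, 0.999, 0.007, 0.0]
ft_force: [-0.0, 0.4, -3.2]
grip_width: 0.0337
grasp_force: 61.9
```

Emit:
apply_moves:
  commands:
    - [0, 0, 0.15, 0]
    - [0, 0, 0, 0]
    - [0, 0, 0, 0]
    - [0, 0, 0, 0]
    - [0, 0, 0, 0]

```text
clock: 35.65
eef_pos: [0.4387, 0.0731, 0.1244]
tool_rot: [-0.047, 0.999, 0.007, 0.003]
ft_force: [1.5, -0.2, 5.1]
grip_width: 0.034
grasp_force: 62.8
```

Emit:
apply_moves:
  commands:
    - [0, 0, 0.15, 0]
    - [0, 0, 0, 0]
    - [0, 0, 0, 0]
    - [0, 0, 0, 0]
    - [0, 0, 0, 0]

```text
clock: 36.07
eef_pos: [0.4415, 0.0734, 0.1236]
tool_rot: [-0.047, 0.999, 0.007, 0.006]
ft_force: [2.3, -0.3, 14.7]
grip_width: 0.0338
grasp_force: 63.9
```

Emit:
apply_moves:
  commands:
    - [0.3, 0, 0, 0]
    - [0.4, 0, -0.05, 0]
    - [0.4, 0, 0, 0]
    - [0.3, 0, 0, 0]
    - [0, 0, 0, 0]

```text
clock: 36.48
eef_pos: [0.4161, 0.0712, 0.1267]
tool_rot: [-0.047, 0.999, 0.007, 0.01]
ft_force: [3.0, -0.3, 21.1]
grip_width: 0.0337
grasp_force: 65.7
```

```bash
python3 -c "
from h import *
tq();plan(.45,.074,.1235,185.3)"
```

```text
tau_y [-1.189 -1.235 -1.277 -1.17 ] Fz [21.3 20.8 21.2 21.5] lever -0.0574
at [0.4169 0.0713 0.1266] yaw -174.61 clock 36.68 roll 0.001 shift [-1.66 -0.02  0.16] grip 0.0334 F [ 3.7  0.6 21.5]
```

Contact lies about 36 mm beyond the tool with the grasp at full height, so the tamper is essentially upright. Relieving the load, then releasing.

Emit:
apply_moves:
  commands:
    - [0, 0, -0.1, 0]
    - [0, 0, -0.1, 0]
    - [0, 0, -0.1, 0]
    - [0, 0, 0, 0]
    - [0, 0, 0, 0]

```text
clock: 37.1
eef_pos: [0.4083, 0.0701, 0.1264]
tool_rot: [-0.047, 0.999, 0.007, 0.0]
ft_force: [0.5, -0.4, -0.1]
grip_width: 0.0336
grasp_force: 63.7
```

Emit:
apply_moves:
  commands:
    - [0, 0, 0, 0]
    - [0, 0, 0, 0]
    - [0, 0, 0, 0]
    - [0, 0, 0, 0]
    - [0, 0, 0, 0]
  claw: 0.3

```text
clock: 37.52
eef_pos: [0.409, 0.0701, 0.1268]
tool_rot: [-0.047, 0.999, 0.007, 0.001]
ft_force: [-1.3, 0.5, -0.6]
grip_width: 0.0595
grasp_force: 0.0
```

Emit:
apply_moves:
  commands:
    - [0, 0, -1, 0]
    - [0, 0, -1, 0]
    - [0, 0, -1, 0]
    - [0, 0, -1, 0]
    - [0, 0, -1, 0]

```text
clock: 37.93
eef_pos: [0.4087, 0.0688, 0.2278]
tool_rot: [-0.047, 0.999, 0.007, 0.001]
ft_force: [0.2, -0.1, 0.0]
grip_width: 0.0595
grasp_force: 0.0
```

Emit:
apply_moves:
  commands:
    - [1, -1, 0, 0]
    - [1, -1, 0, 0]
    - [1, -1, 0, 0]
    - [0, -1, 0, 0]
    - [0, -1, 0, 0]

```text
clock: 38.35
eef_pos: [0.3575, -0.0371, 0.2257]
tool_rot: [-0.047, 0.999, 0.007, 0.001]
ft_force: [1.3, -0.1, 0.2]
grip_width: 0.0597
grasp_force: 0.0
```

```bash
python3 -c "
from h import *
ct,cs=look();wood(cs);plan(.45,.074,.1235,185.3)
print(proj(ct,[.416,.071,.15]),proj(cs,[.416,.071,.15]),proj(cs,[.416,.071,.06]))"
```

```text
orange scene [([262.4, 222.4], np.int32(83)), ([197.4, 229.1], np.int32(139)), ([157.5, 240.1], np.int32(148)), ([115.9, 251.6], np.int32(152))]
red top [([191.2, 218.8], 160), ([387.6, 225.6], 48), ([415.0, 229.6], 170), ([388.1, 248.7], 72), ([413.4, 252.1], 93)] scene [([354.9, 184.8], 143), ([151.5, 235.9], 32), ([123.8, 244.0], 40), ([159.1, 255.5], 64), ([126.1, 264.5], 177)]
yellow top [([352.2, 221.8], 59), ([379.9, 225.8], 184), ([352.6, 243.2], 87), ([143.5, 245.5], 177), ([377.9, 246.9], 100)] scene [([378.6, 151.4], 114), ([190.7, 225.3], 36), ([163.7, 233.0], 38), ([199.7, 244.5], 57), ([167.9, 253.0], 173)]
blue top [([227.1, 123.7], 144), ([318.7, 225.9], 304), ([344.7, 220.1], 138), ([342.2, 242.5], 71), ([259.9, 317.8], 231)] scene [([247.3, 111.0], 104), ([232.6, 227.5], 302), ([377.6, 226.3], 211), ([201.6, 222.1], 28), ([207.4, 241.8], 152)]
wood top [([101.6, 132.5], np.int32(743)), ([26.2, 150.0], np.int32(487)), ([196.4, 245.1], np.int32(359)), ([146.9, 273.0], np.int32(369))]
wood [359.5 136.8] 307 wh 38.9 10.6 ang 45
wood [249.1 142. ] 160 wh 28.9 8.9 ang 87
wood [334.9 168. ] 363 wh 41.0 12.5 ang 39
wood [537.7 180. ] 454 wh 36.8 25.6 ang 38
wood [495.2 220.9] 861 wh 12.5 77.2 ang 13
at [ 0.3586 -0.0381  0.2256] yaw -174.87 clock 38.45 roll -0.003 shift [-5.07  5.16  5.1 ] grip 0.0594 F [ 0.7 -0.4  0. ]
[258.47226763 290.03044031] [259.9059324 123.4624056] [261.22230231 151.84920493]
```

```bash
python3 -c "
from h import *
ct,cs=bot.camera('top'),bot.camera('scene')
K,e=tri(ct,(259.9,317.8),cs,(247.3,111.0));print('blue knob',K,e,onplane(ct,259.9,317.8,.15))
# foot edges seen in top view, plane 14 mm
q=cv2.cvtColor(ct['image'],cv2.COLOR_BGR2HSV).astype(int);m=((q[...,2]<85)&(q[...,1]<120)).astype(np.uint8)
n,l,s,c=cv2.connectedComponentsWithStats(m)
for i in range(1,n):
    if 60<s[i,4]<900 and 230<c[i][0]<300 and 270<c[i][1]<360:
        R=cv2.minAreaRect(np.concatenate(cv2.findContours((l==i).astype(np.uint8),0,2)[0]));print(c[i],s[i],R,[onplane(ct,*p,.014)[:2].round(4).tolist() for p in cv2.boxPoints(R)])
lie(ct,cs,(143.5,245.5),(378.6,151.4),(146.9,273))
"
```

```text
blue knob [0.35961916 0.06593248 0.14476542] 0.002646070088975999 [0.36047541 0.06695028 0.15      ]
knob [0.5145 0.3527 0.0272] res 0.0028 top-plane [0.5151 0.3538 0.028 ] yaw 11.5
```

Blue stands upright with its knob at (0.360, 0.066) and z 0.145. Yellow was knocked to a new place (knob 0.515, 0.353). Fetching blue.

```bash
python3 -c "
from h import *
plan(.36,.0665,.1035,185.1)"
```

```text
at [ 0.3585 -0.0365  0.2254] yaw -174.73 clock 38.55 roll 0.003 shift [-0.53  5.12  6.1 ] grip 0.0599 F [-0.2  0.4 -0.1]
```

Emit:
apply_moves:
  commands:
    - [-0.1, 1, 0, 0]
    - [-0.1, 1, 0, 0]
    - [-0.1, 1, 0, 0]
    - [-0.1, 1, 0, 0]
    - [-0.13, 1.0, 0, 0]
  claw: 0.15

```text
clock: 38.97
eef_pos: [0.3593, 0.066, 0.2267]
tool_rot: [-0.047, 0.999, 0.007, 0.001]
ft_force: [0.1, -0.3, -0.1]
grip_width: 0.0725
grasp_force: 0.0
```

Emit:
apply_moves:
  commands:
    - [0, 0.12, 1, 0]
    - [0, 0, 1, 0]
    - [0, 0, 1, 0]
    - [0, 0, 1, 0]
    - [0, 0, 0, 0]

```text
clock: 39.38
eef_pos: [0.3565, 0.0682, 0.1436]
tool_rot: [-0.048, 0.999, 0.006, -0.003]
ft_force: [-1.1, -0.4, 0.1]
grip_width: 0.0727
grasp_force: 0.0
```

Emit:
apply_moves:
  commands:
    - [0, 0, 1, 0]
    - [0, 0, 1, 0]
    - [0, 0, 0.1, 0]
    - [0, 0, 0, 0]
    - [0, 0, 0, 0]

```text
clock: 39.8
eef_pos: [0.3603, 0.0686, 0.1059]
tool_rot: [-0.047, 0.999, 0.007, 0.001]
ft_force: [-0.4, -0.3, 0.1]
grip_width: 0.0726
grasp_force: 0.0
```

Emit:
apply_moves:
  commands:
    - [0, 0, 0, 0]
    - [0, 0, 0, 0]
    - [0, 0, 0, 0]
    - [0, 0, 0, 0]
    - [0, 0, 0, 0]
  claw: 1

```text
clock: 40.22
eef_pos: [0.3607, 0.0676, 0.1058]
tool_rot: [-0.046, 0.999, 0.006, 0.002]
ft_force: [0.2, -3.2, 6.0]
grip_width: 0.035
grasp_force: 59.3
```

```bash
python3 -c "
from h import *
plan(*wd(-.11,.085),.1065,172.8);plan(*wd(.014,.085),.1065,172.8)"
```

```text
at [0.3607 0.0676 0.1058] yaw -174.68 clock 40.22 roll 0.209 shift [-5.95 -6.88 -0.03] grip 0.035 F [ 0.2 -3.2  6. ]
at [0.3607 0.0676 0.1058] yaw -174.68 clock 40.22 roll 0.209 shift [-12.15  -6.88  -0.03] grip 0.035 F [ 0.2 -3.2  6. ]
```

Emit:
apply_moves:
  commands:
    - [0, 0, -0.1, 0]
    - [0, 0, -0.1, 0]
    - [0, 0, 0, 0.105]
    - [0, 0, 0, 0.105]
    - [0, 0, 0, 0]

```text
clock: 40.63
eef_pos: [0.3591, 0.0683, 0.1085]
tool_rot: [0.064, 0.998, 0.007, -0.0]
ft_force: [-0.3, -0.1, -2.9]
grip_width: 0.0349
grasp_force: 59.8
```

Emit:
apply_moves:
  commands:
    - [-0.6, -0.7, 0, 0]
    - [-0.6, -0.7, 0, 0]
    - [-0.6, -0.7, 0, 0]
    - [-0.6, -0.7, 0, 0]
    - [-0.6, -0.7, 0, 0]

```text
clock: 41.05
eef_pos: [0.4104, -0.0094, 0.1075]
tool_rot: [0.061, 0.998, 0.007, -0.0]
ft_force: [0.3, 0.9, -4.3]
grip_width: 0.0347
grasp_force: 60.8
```

Emit:
apply_moves:
  commands:
    - [-0.6, -0.7, 0, 0]
    - [-0.6, -0.7, 0, 0]
    - [-0.6, -0.7, 0, 0]
    - [-0.6, -0.7, 0, 0]
    - [-0.55, -0.58, 0, 0]

```text
clock: 41.47
eef_pos: [0.4605, -0.0842, 0.1064]
tool_rot: [0.062, 0.998, 0.007, -0.0]
ft_force: [1.0, 0.4, -3.3]
grip_width: 0.0345
grasp_force: 60.8
```

Emit:
apply_moves:
  commands:
    - [0, 0, 0, 0]
    - [0, 0, 0, 0]
    - [0, 0, 0, 0]
    - [0, 0, 0, 0]
    - [0, 0, 0, 0]

```text
clock: 41.88
eef_pos: [0.4597, -0.0826, 0.1067]
tool_rot: [0.062, 0.998, 0.007, -0.0]
ft_force: [-0.1, 0.3, -3.4]
grip_width: 0.0347
grasp_force: 61.2
```

```bash
python3 -c "
from h import *
tq();plan(*wd(.014,.085),.1065,172.8)
c=snap('scene','pics/x.png');wood(c)"
```

```text
tau_y [ 0.025 -0.022  0.011 -0.015] Fz [-3.7 -2.9 -3.  -3.7] lever 0.0001
at [ 0.4602 -0.0829  0.107 ] yaw 172.8 clock 42.08 roll 0.0 shift [-6.27 -0.04  0.02] grip 0.0346 F [-0.7 -0.9 -3.7]
wood [359.3 136.6] 311 wh 35.5 9.8 ang 42
wood [334.7 167.6] 359 wh 40.2 11.6 ang 41
wood [537.7 180.2] 464 wh 39.8 25.2 ang 37
wood [206.6 189.1] 194 wh 27.5 10.4 ang 79
wood [495.1 220.9] 876 wh 12.6 76.9 ang 13
```

Emit:
apply_moves:
  commands:
    - [-0.5, 0, 0, 0]
    - [-0.5, 0, 0, 0]
    - [-0.5, 0, 0, 0]
    - [-0.5, 0, 0, 0]
    - [-0.5, 0, 0, 0]

```text
clock: 42.55
eef_pos: [0.5104, -0.0895, 0.1069]
tool_rot: [0.063, 0.998, 0.007, 0.0]
ft_force: [1.0, -0.3, -3.7]
grip_width: 0.035
grasp_force: 61.0
```

Emit:
apply_moves:
  commands:
    - [-0.4, 0, 0, 0]
    - [-0.4, 0, 0, 0]
    - [-0.4, 0, 0, 0]
    - [-0.4, 0, 0, 0]
    - [-0.4, 0, 0, 0]

```text
clock: 42.97
eef_pos: [0.5502, -0.0947, 0.1067]
tool_rot: [0.063, 0.998, 0.007, 0.0]
ft_force: [0.0, -0.8, -2.5]
grip_width: 0.0342
grasp_force: 61.0
```

Emit:
apply_moves:
  commands:
    - [-0.3, 0, 0, 0]
    - [-0.3, 0, 0, 0]
    - [-0.3, 0, 0, 0]
    - [-0.3, 0, 0, 0]
    - [-0.2, 0, 0, 0]

```text
clock: 43.38
eef_pos: [0.5782, -0.0983, 0.1068]
tool_rot: [0.063, 0.998, 0.007, 0.0]
ft_force: [-0.0, 0.1, -2.7]
grip_width: 0.0345
grasp_force: 61.0
```

```bash
python3 -c "
from h import *
tq();plan(*wd(.014,.085),.1065,172.8)"
```

```text
tau_y [-0.123  0.035  0.061  0.042] Fz [-3.7 -2.4 -3.8 -3.4] lever -0.0012
at [ 0.5772 -0.0981  0.1067] yaw 172.76 clock 43.58 roll -0.001 shift [-0.37 -0.02  0.01] grip 0.0346 F [ 0.5  1.1 -3.4]
```

Emit:
apply_moves:
  commands:
    - [-0.2, 0, 0, 0]
    - [-0.2, 0, 0, 0]
    - [-0.1, 0, 0.1, 0]
    - [0, 0, 0.05, 0]
    - [0, 0, 0, 0]

```text
clock: 44.0
eef_pos: [0.5871, -0.0996, 0.1061]
tool_rot: [0.063, 0.998, 0.007, 0.001]
ft_force: [-5.7, -0.4, 9.0]
grip_width: 0.0351
grasp_force: 62.4
```

Emit:
apply_moves:
  commands:
    - [0, 0, 0, 0]
    - [0, 0, 0, 0]
    - [0, 0, 0, 0]
    - [0, 0, 0, 0]
    - [0, 0, 0, 0]

```text
clock: 44.42
eef_pos: [0.5871, -0.0996, 0.1061]
tool_rot: [0.063, 0.998, 0.007, 0.001]
ft_force: [-5.7, 1.0, 8.9]
grip_width: 0.035
grasp_force: 62.4
```

Blue is home, with wall and table contact felt. Releasing and heading for red.

Emit:
apply_moves:
  commands:
    - [0, 0, 0, 0]
    - [0, 0, 0, 0]
    - [0, 0, 0, 0]
    - [0, 0, 0, 0]
    - [0, 0, -0.5, 0]
  claw: 0.3

```text
clock: 44.83
eef_pos: [0.586, -0.0992, 0.1119]
tool_rot: [0.063, 0.998, 0.007, -0.002]
ft_force: [-0.1, 0.5, -0.1]
grip_width: 0.0598
grasp_force: 0.0
```

Emit:
apply_moves:
  commands:
    - [0, 0, -1, 0]
    - [0, 0, -1, 0]
    - [0, 0, -1, 0]
    - [0, 0, -1, 0]
    - [0, 0, -1, 0]

```text
clock: 45.25
eef_pos: [0.5873, -0.1009, 0.2155]
tool_rot: [0.063, 0.998, 0.007, 0.0]
ft_force: [1.2, -0.4, -0.5]
grip_width: 0.0595
grasp_force: 0.0
```

Emit:
apply_moves:
  commands:
    - [0.2, 1, 0, -0.1]
    - [0.2, 1, 0, -0.1]
    - [0.2, 1, 0, -0.15]
    - [0, 1, 0, 0]
    - [0, 1, 0, 0]

```text
clock: 45.67
eef_pos: [0.5682, -0.0009, 0.216]
tool_rot: [-0.104, 0.995, 0.007, 0.002]
ft_force: [-0.7, -0.3, 1.6]
grip_width: 0.0596
grasp_force: 0.0
```

Emit:
apply_moves:
  commands:
    - [0, 1, 0, 0]
    - [0, 1, 0, 0]
    - [0, 1, 0, 0]
    - [0, 1, 0, 0]
    - [0, 1, 0, 0]

```text
clock: 46.08
eef_pos: [0.5476, 0.0971, 0.2172]
tool_rot: [-0.104, 0.995, 0.007, 0.002]
ft_force: [0.4, 0.1, -0.6]
grip_width: 0.0599
grasp_force: 0.0
```

```bash
python3 -c "
from h import *
ct,cs=look();plan(.603,.2472,-.0075,193.7)"
```

```text
orange scene [([262.5, 222.6], np.int32(85)), ([197.5, 229.2], np.int32(139)), ([157.8, 239.9], np.int32(158)), ([116.1, 251.5], np.int32(158))]
red top [([387.5, 225.5], 48), ([414.9, 229.9], 172), ([388.1, 248.7], 74), ([413.5, 252.2], 89)] scene [([354.8, 184.9], 152), ([151.5, 235.8], 30), ([123.7, 243.9], 39), ([159.1, 255.3], 65), ([125.9, 264.5], 187)]
yellow top [([352.2, 221.8], 61), ([379.9, 225.9], 184), ([143.5, 245.5], 177), ([352.6, 243.3], 87), ([378.1, 246.9], 98)] scene [([378.4, 151.7], 123), ([190.7, 225.3], 36), ([163.7, 233.0], 42), ([199.6, 244.6], 61), ([167.8, 252.8], 174)]
blue top [([226.5, 120.3], 61), ([341.2, 215.2], 308), ([319.0, 225.6], 320), ([342.3, 242.6], 74)] scene [([553.6, 95.0], 88), ([214.4, 205.3], 187), ([232.9, 227.3], 270), ([377.4, 226.4], 218), ([201.8, 222.0], 26), ([207.6, 241.7], 158)]
wood top [([101.5, 132.5], np.int32(741)), ([26.1, 149.9], np.int32(490)), ([146.8, 272.8], np.int32(365))]
at [0.5473 0.0987 0.2172] yaw -167.86 clock 46.18 roll -0.026 shift [-4.47  6.55 11.24] grip 0.0596 F [ 0.3 -0.3 -0.5]
```

Emit:
apply_moves:
  commands:
    - [-0.8, 1, 0, -0.026]
    - [-0.8, 1, 0, 0]
    - [-0.8, 1, 0, 0]
    - [-0.8, 1, 0, 0]
    - [-0.8, 1, 0, 0]
  claw: 0.1

```text
clock: 46.6
eef_pos: [0.6036, 0.2119, 0.2186]
tool_rot: [-0.117, 0.993, 0.006, 0.002]
ft_force: [0.5, -0.1, 0.5]
grip_width: 0.077
grasp_force: 0.0
```

Emit:
apply_moves:
  commands:
    - [-0.57, 1, 1, 0]
    - [0, 0.55, 1, 0]
    - [0, 0, 1, 0]
    - [0, 0, 1, 0]
    - [0, 0, 1, 0]

```text
clock: 47.02
eef_pos: [0.6072, 0.2456, 0.1178]
tool_rot: [-0.117, 0.993, 0.006, 0.002]
ft_force: [0.6, -0.2, 0.3]
grip_width: 0.0771
grasp_force: 0.0
```

Emit:
apply_moves:
  commands:
    - [0, 0, 1, 0]
    - [0, 0, 1, 0]
    - [0, 0, 0, 0]
    - [0, 0, 0, 0]
    - [0, 0, 0, 0]

```text
clock: 47.43
eef_pos: [0.6078, 0.2462, 0.0799]
tool_rot: [-0.117, 0.993, 0.007, 0.002]
ft_force: [0.7, 0.2, 0.1]
grip_width: 0.0765
grasp_force: 0.0
```

```bash
python3 -c "
from h import *
plan(.605,.248,-.0075,193.7)"
```

```text
at [0.6078 0.2462 0.0799] yaw -166.55 clock 47.43 roll -0.004 shift [0.12 0.12 4.37] grip 0.0765 F [0.7 0.2 0.1]
```

Emit:
apply_moves:
  commands:
    - [0.12, 0.12, 1, 0]
    - [0, 0, 1, 0]
    - [0, 0, 1, 0]
    - [0, 0, 0.9, 0]
    - [0, 0, 0.4, 0]

```text
clock: 47.85
eef_pos: [0.6041, 0.2491, -0.0079]
tool_rot: [-0.117, 0.993, 0.007, 0.001]
ft_force: [-0.5, -0.6, -0.1]
grip_width: 0.077
grasp_force: 0.0
```

Emit:
apply_moves:
  commands:
    - [0, 0, 0, 0]
    - [0, 0, 0, 0]
    - [0, 0, 0, 0]
    - [0, 0, 0, 0]
    - [0, 0, 0, 0]
  claw: 1

```text
clock: 48.27
eef_pos: [0.6057, 0.2499, -0.005]
tool_rot: [-0.117, 0.993, 0.007, 0.003]
ft_force: [0.5, -0.8, 6.1]
grip_width: 0.032
grasp_force: 58.9
```

Emit:
apply_moves:
  commands:
    - [0.1, 0, -0.62, 0]
    - [0.15, 0, -0.61, 0]
    - [0.2, 0, -0.59, 0]
    - [0.25, 0, -0.57, 0]
    - [0.3, 0, -0.55, 0]

```text
clock: 48.68
eef_pos: [0.584, 0.2437, 0.0525]
tool_rot: [-0.117, 0.993, 0.007, 0.001]
ft_force: [0.3, -0.1, -3.2]
grip_width: 0.032
grasp_force: 73.2
```

Emit:
apply_moves:
  commands:
    - [0.345, 0, -0.52, 0]
    - [0.385, 0, -0.49, 0]
    - [0.425, 0, -0.46, 0]
    - [0.46, 0, -0.42, 0]
    - [0.49, 0, -0.385, 0]

```text
clock: 49.1
eef_pos: [0.5424, 0.2332, 0.0973]
tool_rot: [-0.117, 0.993, 0.007, 0.001]
ft_force: [0.4, -0.3, -3.6]
grip_width: 0.0318
grasp_force: 84.3
```

Emit:
apply_moves:
  commands:
    - [0.52, 0, -0.34, 0]
    - [0.55, 0, -0.3, 0]
    - [0.57, 0, -0.255, 0]
    - [0.59, 0, -0.205, 0]
    - [0.605, 0, -0.16, 0]

```text
clock: 49.52
eef_pos: [0.487, 0.2195, 0.122]
tool_rot: [-0.117, 0.993, 0.007, 0.001]
ft_force: [0.0, -0.5, -4.1]
grip_width: 0.0323
grasp_force: 84.3
```

Emit:
apply_moves:
  commands:
    - [0, 0, -0.4, 0]
    - [0, 0, -0.4, 0]
    - [0, 0, -0.4, 0]
    - [0, 0, 0, 0]
    - [0, 0, 0, 0]

```text
clock: 49.93
eef_pos: [0.4896, 0.22, 0.1465]
tool_rot: [-0.117, 0.993, 0.007, 0.003]
ft_force: [0.1, -0.0, -3.6]
grip_width: 0.0319
grasp_force: 84.3
```

```bash
python3 -c "
from h import *
tq();plan(.605,.248,-.0075,193.7)"
```

```text
tau_y [-0.43  -0.383 -0.36  -0.381] Fz [-4.7 -5.  -3.6 -4.7] lever 0.0865
at [0.4881 0.2194 0.1448] yaw -166.53 clock 50.13 roll -0.004 shift [-6.02  0.01  7.62] grip 0.0323 F [ 0.2 -0.5 -4.7]
```

Emit:
apply_moves:
  commands:
    - [1, 0, -1, 0]
    - [1, 0, -0.8, 0]
    - [0.5, 0, -0.5, 0]
    - [0.2, 0, -0.2, 0]
    - [0, 0, 0, 0]

```text
clock: 50.55
eef_pos: [0.4358, 0.2064, 0.1961]
tool_rot: [-0.117, 0.993, 0.007, 0.002]
ft_force: [0.4, 0.2, -4.8]
grip_width: 0.0326
grasp_force: 91.1
```

Emit:
apply_moves:
  commands:
    - [-0.3, 0, 0.3, 0]
    - [-0.6, 0, 0.6, 0]
    - [-0.8, 0, 0.7, 0]
    - [-0.7, 0, 0.6, 0]
    - [-0.3, 0, 0.3, 0]

```text
clock: 50.97
eef_pos: [0.4898, 0.2196, 0.1419]
tool_rot: [-0.117, 0.993, 0.006, 0.0]
ft_force: [0.7, -0.4, -4.2]
grip_width: 0.0321
grasp_force: 91.3
```

Emit:
apply_moves:
  commands:
    - [1, 0, -1, 0]
    - [1, 0, -0.8, 0]
    - [0.5, 0, -0.5, 0]
    - [0.2, 0, -0.2, 0]
    - [0, 0, 0, 0]

```text
clock: 51.38
eef_pos: [0.436, 0.2065, 0.1957]
tool_rot: [-0.117, 0.993, 0.007, 0.002]
ft_force: [-0.3, -0.5, -3.8]
grip_width: 0.0324
grasp_force: 93.4
```

Emit:
apply_moves:
  commands:
    - [-0.3, 0, 0.3, 0]
    - [-0.6, 0, 0.6, 0]
    - [-0.8, 0, 0.7, 0]
    - [-0.7, 0, 0.6, 0]
    - [-0.3, 0, 0.3, 0]

```text
clock: 51.8
eef_pos: [0.4899, 0.2196, 0.1421]
tool_rot: [-0.117, 0.993, 0.006, 0.001]
ft_force: [0.2, 0.9, -3.6]
grip_width: 0.0327
grasp_force: 93.4
```

Emit:
apply_moves:
  commands:
    - [1, 0, -1, 0]
    - [1, 0, -0.8, 0]
    - [0.5, 0, -0.5, 0]
    - [0.2, 0, -0.2, 0]
    - [0, 0, 0, 0]

```text
clock: 52.22
eef_pos: [0.4361, 0.2065, 0.1958]
tool_rot: [-0.117, 0.993, 0.007, 0.002]
ft_force: [0.0, 0.2, -3.5]
grip_width: 0.0319
grasp_force: 93.0
```

Emit:
apply_moves:
  commands:
    - [-0.3, 0, 0.3, 0]
    - [-0.6, 0, 0.6, 0]
    - [-0.8, 0, 0.7, 0]
    - [-0.7, 0, 0.6, 0]
    - [-0.3, 0, 0.3, 0]

```text
clock: 52.63
eef_pos: [0.49, 0.2197, 0.1421]
tool_rot: [-0.117, 0.993, 0.006, 0.001]
ft_force: [1.1, -0.2, -4.0]
grip_width: 0.032
grasp_force: 92.9
```

Emit:
apply_moves:
  commands:
    - [1, 0, -1, 0]
    - [1, 0, -0.8, 0]
    - [0.5, 0, -0.5, 0]
    - [0.2, 0, -0.2, 0]
    - [0, 0, 0, 0]

```text
clock: 53.05
eef_pos: [0.4361, 0.2065, 0.1958]
tool_rot: [-0.117, 0.993, 0.007, 0.002]
ft_force: [0.1, -0.4, -4.0]
grip_width: 0.0321
grasp_force: 92.0
```

Emit:
apply_moves:
  commands:
    - [-0.3, 0, 0.3, 0]
    - [-0.6, 0, 0.6, 0]
    - [-0.8, 0, 0.7, 0]
    - [-0.7, 0, 0.6, 0]
    - [-0.3, 0, 0.3, 0]

```text
clock: 53.47
eef_pos: [0.49, 0.2196, 0.1421]
tool_rot: [-0.117, 0.993, 0.006, 0.001]
ft_force: [0.1, 0.0, -4.8]
grip_width: 0.032
grasp_force: 91.9
```

Emit:
apply_moves:
  commands:
    - [0, 0, 0, 0]
    - [0, 0, 0, 0]
    - [0, 0, 0, 0]
    - [0, 0, 0, 0]
    - [0, 0, 0, 0]

```text
clock: 53.88
eef_pos: [0.4883, 0.2196, 0.1463]
tool_rot: [-0.117, 0.993, 0.007, 0.002]
ft_force: [-0.1, -0.2, -3.6]
grip_width: 0.032
grasp_force: 91.9
```

```bash
python3 -c "
from h import *
tq();plan(.605,.248,-.0075,193.7)"
```

```text
tau_y [-0.286 -0.304 -0.251 -0.258] Fz [-4.1 -3.4 -4.6 -5.1] lever 0.064
at [0.4883 0.2196 0.1461] yaw -166.52 clock 54.08 roll -0.004 shift [-6.   -0.    7.68] grip 0.0324 F [ 0.4 -0.3 -5.1]
```

Emit:
apply_moves:
  commands:
    - [0.3, 0, -0.7, 0]
    - [0.3, 0, -0.8, 0]
    - [-0.5, 0, 0.5, 0]
    - [-1, 0, 1, 0]
    - [1, 0, -1, 0]

```text
clock: 54.5
eef_pos: [0.4867, 0.2181, 0.1492]
tool_rot: [-0.117, 0.993, 0.003, -0.009]
ft_force: [-0.8, -1.6, -12.1]
grip_width: 0.032
grasp_force: 88.4
```

Emit:
apply_moves:
  commands:
    - [0.5, 0, -0.5, 0]
    - [0, 0, 0, 0]
    - [-0.5, 0, 0.5, 0]
    - [-1, 0, 1, 0]
    - [1, 0, -1, 0]

```text
clock: 54.92
eef_pos: [0.4873, 0.2183, 0.1494]
tool_rot: [-0.117, 0.993, 0.003, -0.009]
ft_force: [1.4, -0.2, -11.2]
grip_width: 0.0319
grasp_force: 88.4
```

Emit:
apply_moves:
  commands:
    - [0.5, 0, -0.5, 0]
    - [0, 0, 0, 0]
    - [-0.5, 0, 0.5, 0]
    - [-1, 0, 1, 0]
    - [1, 0, -1, 0]

```text
clock: 55.33
eef_pos: [0.4879, 0.2184, 0.1498]
tool_rot: [-0.117, 0.993, 0.003, -0.008]
ft_force: [0.5, 0.1, -10.7]
grip_width: 0.0322
grasp_force: 87.3
```

Emit:
apply_moves:
  commands:
    - [0.5, 0, -0.5, 0]
    - [0, 0, 0, 0]
    - [-0.5, 0, 0.5, 0]
    - [-1, 0, 1, 0]
    - [1, 0, -1, 0]

```text
clock: 55.75
eef_pos: [0.4885, 0.2186, 0.1502]
tool_rot: [-0.117, 0.993, 0.003, -0.007]
ft_force: [-0.1, 0.1, -10.7]
grip_width: 0.0324
grasp_force: 85.6
```

Emit:
apply_moves:
  commands:
    - [0.5, 0, -0.5, 0]
    - [0, 0, 0, 0]
    - [0, 0, 0, 0]
    - [0, 0, 0, 0]
    - [0, 0, 0, 0]

```text
clock: 56.17
eef_pos: [0.4773, 0.2166, 0.1766]
tool_rot: [-0.117, 0.993, 0.007, 0.003]
ft_force: [-0.7, 0.4, -3.5]
grip_width: 0.0322
grasp_force: 85.2
```

```bash
python3 -c "
from h import *
tq();plan(.605,.248,-.0075,193.7)"
```

```text
tau_y [ 0.107  0.036 -0.008  0.033] Fz [-3.4 -4.8 -4.6 -3.7] lever -0.0101
at [0.4768 0.2164 0.1758] yaw -166.53 clock 56.37 roll -0.004 shift [-6.6   0.02  9.17] grip 0.0323 F [ 0.6 -0.5 -3.7]
```

Reversal kicks brought it to hanging vertical (moment ≈0). Setting red down.

Emit:
apply_moves:
  commands:
    - [0, 0, 0.4, 0]
    - [0, 0, 0.6, 0]
    - [0, 0, 0.6, 0]
    - [0, 0, 0.5, 0]
    - [0, 0, 0.2, 0]

```text
clock: 56.78
eef_pos: [0.4764, 0.2165, 0.1289]
tool_rot: [-0.117, 0.993, 0.006, 0.001]
ft_force: [-4.3, -4.2, 19.8]
grip_width: 0.032
grasp_force: 87.9
```

Emit:
apply_moves:
  commands:
    - [0, 0, 0.1, 0]
    - [0, 0, 0.1, 0]
    - [0, 0, 0, 0]
    - [0, 0, 0, 0]
    - [0, 0, 0, 0]

```text
clock: 57.2
eef_pos: [0.4788, 0.2173, 0.1293]
tool_rot: [-0.117, 0.993, 0.007, 0.005]
ft_force: [-3.8, -2.8, 14.9]
grip_width: 0.0323
grasp_force: 87.1
```

Emit:
apply_moves:
  commands:
    - [0, 0, 0.1, 0]
    - [0, 0, 0, 0]
    - [0, 0, 0, 0]
    - [0, 0, 0, 0]
    - [0, 0, 0, 0]

```text
clock: 57.62
eef_pos: [0.48, 0.2176, 0.1295]
tool_rot: [-0.117, 0.993, 0.007, 0.007]
ft_force: [-5.1, -4.5, 25.1]
grip_width: 0.0321
grasp_force: 88.0
```

Emit:
apply_moves:
  commands:
    - [0, 0, -0.15, 0]
    - [0, 0, -0.15, 0]
    - [0, 0, 0, 0]
    - [0, 0, 0, 0]
    - [0, 0, 0, 0]

```text
clock: 58.03
eef_pos: [0.4765, 0.2169, 0.129]
tool_rot: [-0.117, 0.993, 0.006, 0.001]
ft_force: [-0.2, -1.2, -0.3]
grip_width: 0.0322
grasp_force: 85.8
```

Emit:
apply_moves:
  commands:
    - [0, 0, 0, 0]
    - [0, 0, 0, 0]
    - [0, 0, 0, 0]
    - [0, 0, 0, 0]
    - [0, 0, 0, 0]
  claw: 0.3

```text
clock: 58.45
eef_pos: [0.4769, 0.2171, 0.1296]
tool_rot: [-0.117, 0.993, 0.007, 0.002]
ft_force: [-0.4, -0.7, -0.7]
grip_width: 0.0597
grasp_force: 0.0
```

Emit:
apply_moves:
  commands:
    - [0, 0, -1, 0]
    - [0, 0, -1, 0]
    - [0, 0, -1, 0]
    - [0, 0, -1, 0]
    - [0, 0, -1, 0]

```text
clock: 58.87
eef_pos: [0.4765, 0.2156, 0.2305]
tool_rot: [-0.117, 0.993, 0.007, 0.001]
ft_force: [0.3, -0.4, -0.6]
grip_width: 0.0598
grasp_force: 0.0
```

Emit:
apply_moves:
  commands:
    - [0, -1, 0, 0]
    - [0, -1, 0, 0]
    - [0, -1, 0, 0]
    - [0, -1, 0, 0]
    - [0, -1, 0, 0]

```text
clock: 59.28
eef_pos: [0.5001, 0.1176, 0.2284]
tool_rot: [-0.118, 0.993, 0.007, 0.002]
ft_force: [-0.1, 0.5, -0.0]
grip_width: 0.0599
grasp_force: 0.0
```

Emit:
apply_moves:
  commands:
    - [1, -1, 0, 0]
    - [1, -1, 0, 0]
    - [0, -1, 0, 0]
    - [0, 0, 0, 0]
    - [0, 0, 0, 0]

```text
clock: 59.7
eef_pos: [0.4751, 0.0501, 0.2275]
tool_rot: [-0.116, 0.993, 0.007, 0.002]
ft_force: [-0.2, -0.1, 0.4]
grip_width: 0.0598
grasp_force: 0.0
```

```bash
cat >> h.py <<'E'
def knob(col):
    ct,cs=bot.camera("top"),bot.camera("scene")
    A=comps(ct["image"],col,60);B=comps(cs["image"],col,60);best=[]
    for a in A:
        for b in B:
            K,e=tri(ct,a[0],cs,b[0])
            if e<.008 and -.01<K[2]<.17: best.append((K.round(4),round(e,4),a[:2],b[:2]))
    for x in best: print(col,*x)
E
python3 -c "
from h import *
knob('red');knob('blue');wood(bot.camera('scene'));plan(.48,.2176,.1035,193.5)"
```

```text
red [ 0.5437 -0.3011  0.0067] 0.0012 ([414.3, 237.6], 268) ([126.0, 264.6], 183)
red [0.4815 0.2179 0.1447] 0.0002 ([189.5, 257.4], 208) ([331.0, 123.8], 115)
blue [0.7726 0.1457 0.1603] 0.0023 ([227.1, 123.7], 143) ([377.3, 226.3], 215)
blue [ 0.5768 -0.1024  0.1363] 0.004 ([341.3, 215.4], 309) ([214.6, 205.2], 185)
blue [ 0.5674 -0.067   0.0254] 0.0019 ([319.0, 225.8], 319) ([232.9, 227.4], 271)
wood [471.5  63.3] 206 wh 23.0 20.6 ang 39
wood [359.1 136.6] 312 wh 36.4 10.1 ang 41
wood [326.8 154.2] 158 wh 8.7 28.9 ang 6
wood [539.3 181.6] 497 wh 47.0 25.5 ang 39
wood [495.2 221. ] 871 wh 12.2 77.2 ang 13
wood [219.9 234.1] 186 wh 24.1 11.0 ang 79
at [0.4751 0.0516 0.2272] yaw -166.44 clock 59.95 roll 0.001 shift [-2.18  8.01  6.18] grip 0.0598 F [0.7 0.2 0.7]
```

Red stands at (0.481, 0.218). Fetching it for the red lane.

Emit:
apply_moves:
  commands:
    - [-0.45, 1, 0, 0]
    - [-0.45, 1, 0, 0]
    - [-0.45, 1, 0, 0]
    - [-0.45, 1, 0, 0]
    - [-0.45, 1, 0, 0]
  claw: 0.15

```text
clock: 60.37
eef_pos: [0.4954, 0.1603, 0.2286]
tool_rot: [-0.118, 0.993, 0.007, 0.001]
ft_force: [0.1, 0.0, -0.6]
grip_width: 0.0726
grasp_force: 0.0
```

Emit:
apply_moves:
  commands:
    - [0, 1, 0, 0]
    - [0, 1, 0, 0]
    - [0, 1, 0, 0]
    - [0, 0, 0, 0]
    - [0, 0, 0, 0]

```text
clock: 60.78
eef_pos: [0.481, 0.2182, 0.2292]
tool_rot: [-0.119, 0.993, 0.006, 0.001]
ft_force: [0.1, -0.1, 0.6]
grip_width: 0.073
grasp_force: 0.0
```

```bash
python3 -c "
from h import *
plan(.481,.218,.1045,193.5)"
```

```text
at [0.481  0.2182 0.2292] yaw -166.33 clock 60.78 roll 0.003 shift [ 0.   -0.01  6.23] grip 0.073 F [ 0.1 -0.1  0.6]
```

Emit:
apply_moves:
  commands:
    - [0, 0, 1, 0]
    - [0, 0, 1, 0]
    - [0, 0, 1, 0]
    - [0, 0, 1, 0]
    - [0, 0, 1, 0]

```text
clock: 61.2
eef_pos: [0.4817, 0.2174, 0.1286]
tool_rot: [-0.117, 0.993, 0.006, 0.002]
ft_force: [0.1, 0.3, -0.2]
grip_width: 0.0725
grasp_force: 0.0
```

Emit:
apply_moves:
  commands:
    - [0, 0, 0.8, 0]
    - [0, 0, 0.4, 0]
    - [0, 0, 0, 0]
    - [0, 0, 0, 0]
    - [0, 0, 0, 0]

```text
clock: 61.62
eef_pos: [0.4825, 0.2186, 0.1066]
tool_rot: [-0.117, 0.993, 0.007, 0.002]
ft_force: [0.4, -0.5, 0.5]
grip_width: 0.0725
grasp_force: 0.0
```

Emit:
apply_moves:
  commands:
    - [0, 0, 0, 0]
    - [0, 0, 0, 0]
    - [0, 0, 0, 0]
    - [0, 0, 0, 0]
    - [0, 0, 0, 0]
  claw: 1

```text
clock: 62.03
eef_pos: [0.4823, 0.2183, 0.1065]
tool_rot: [-0.117, 0.993, 0.006, 0.002]
ft_force: [-0.4, -1.8, 5.6]
grip_width: 0.0343
grasp_force: 60.5
```

Emit:
apply_moves:
  commands:
    - [0, 0, -0.2, 0]
    - [0, 0, -0.2, 0]
    - [0, 0, 0, 0.115]
    - [0, 0, 0, 0.115]
    - [0, 0, 0, 0.115]

```text
clock: 62.45
eef_pos: [0.4807, 0.2183, 0.1128]
tool_rot: [0.066, 0.998, 0.006, -0.001]
ft_force: [-0.5, 0.1, -3.6]
grip_width: 0.0345
grasp_force: 60.0
```

```bash
python3 -c "
from h import *
tq();plan(*wd(-.115,-.085),.107,172.8);plan(*wd(.014,-.085),.107,172.8)"
```

```text
tau_y [-0.019 -0.     0.047 -0.054] Fz [-4.  -3.7 -4.6 -4.5] lever 0.0015
at [0.481  0.2183 0.1129] yaw 172.96 clock 62.65 roll 0.003 shift [ -0.68 -23.61   0.3 ] grip 0.0348 F [ 0.2  0.8 -4.5]
at [0.481  0.2183 0.1129] yaw 172.96 clock 62.65 roll 0.003 shift [ -7.13 -23.61   0.3 ] grip 0.0348 F [ 0.2  0.8 -4.5]
```

Emit:
apply_moves:
  commands:
    - [0, -0.7, 0, 0]
    - [0, -1, 0, 0]
    - [0, -1, 0, 0]
    - [0, -1, 0, 0]
    - [0, -1, 0, 0]

```text
clock: 63.07
eef_pos: [0.469, 0.1237, 0.112]
tool_rot: [0.062, 0.998, 0.006, -0.0]
ft_force: [0.8, -0.5, -4.7]
grip_width: 0.0349
grasp_force: 60.5
```

Emit:
apply_moves:
  commands:
    - [0, -1, 0, 0]
    - [0, -1, 0, 0]
    - [0, -1, 0, 0]
    - [0, -1, 0, 0]
    - [0, -1, 0, 0]

```text
clock: 63.48
eef_pos: [0.4564, 0.0244, 0.1108]
tool_rot: [0.062, 0.998, 0.007, 0.0]
ft_force: [0.2, -0.3, -3.0]
grip_width: 0.0346
grasp_force: 60.5
```

Emit:
apply_moves:
  commands:
    - [0, -1, 0, 0]
    - [0, -1, 0, 0]
    - [0, -1, 0, 0]
    - [0, -1, 0, 0]
    - [0, -1, 0, 0]

```text
clock: 63.9
eef_pos: [0.4438, -0.0747, 0.1095]
tool_rot: [0.062, 0.998, 0.007, 0.0]
ft_force: [0.2, 0.1, -4.0]
grip_width: 0.0348
grasp_force: 60.5
```

Emit:
apply_moves:
  commands:
    - [0, -1, 0, 0]
    - [0, -1, 0, 0]
    - [0, -1, 0, 0]
    - [0, -1, 0, 0]
    - [0, -1, 0, 0]

```text
clock: 64.32
eef_pos: [0.4311, -0.1738, 0.1081]
tool_rot: [0.062, 0.998, 0.007, 0.0]
ft_force: [0.4, 0.2, -3.8]
grip_width: 0.0348
grasp_force: 60.5
```

Emit:
apply_moves:
  commands:
    - [0, -1, 0, 0]
    - [0, -1, 0, 0]
    - [0, -0.9, 0, 0]
    - [0, 0, 0, 0]
    - [0, 0, 0, 0]

```text
clock: 64.73
eef_pos: [0.4239, -0.2309, 0.1072]
tool_rot: [0.064, 0.998, 0.007, -0.0]
ft_force: [-0.5, 0.7, -3.9]
grip_width: 0.0349
grasp_force: 61.0
```

```bash
python3 -c "
from h import *
tq();plan(*wd(.014,-.085),.1075,172.8);wood(bot.camera('scene'))"
```

```text
tau_y [-0.01  -0.021  0.031 -0.06 ] Fz [-3.6 -4.5 -3.7 -4.2] lever 0.0037
at [ 0.4245 -0.2293  0.1073] yaw 172.86 clock 64.93 roll 0.001 shift [-7.13 -1.06 -0.01] grip 0.0346 F [ 0.4  0.  -4.2]
wood [548.   86.9] 46 wh 11.2 11.2 ang 63
wood [359.3 136.7] 313 wh 35.8 9.6 ang 42
wood [536.9 179.2] 439 wh 29.5 25.5 ang 39
wood [495.1 221. ] 869 wh 12.7 77.0 ang 13
wood [138.5 200.4] 214 wh 29.8 10.7 ang 69
wood [553.9 202.7] 81 wh 20.6 9.0 ang 58
wood [220.2 234.4] 186 wh 24.7 11.5 ang 81
```

Emit:
apply_moves:
  commands:
    - [0, -0.5, -0.05, 0]
    - [0, -0.56, 0, 0]
    - [-0.4, 0, 0, 0]
    - [-0.5, 0, 0, 0]
    - [-0.5, 0, 0, 0]

```text
clock: 65.4
eef_pos: [0.4508, -0.2552, 0.1081]
tool_rot: [0.063, 0.998, 0.007, 0.001]
ft_force: [0.1, 0.7, -4.6]
grip_width: 0.0345
grasp_force: 61.3
```

Emit:
apply_moves:
  commands:
    - [-0.5, 0, 0, 0]
    - [-0.5, 0, 0, 0]
    - [-0.5, 0, 0, 0]
    - [-0.5, 0, 0, 0]
    - [-0.5, 0, 0, 0]

```text
clock: 65.82
eef_pos: [0.501, -0.2608, 0.1077]
tool_rot: [0.063, 0.998, 0.007, 0.0]
ft_force: [0.0, -0.3, -4.1]
grip_width: 0.0348
grasp_force: 61.3
```

Emit:
apply_moves:
  commands:
    - [-0.5, 0, 0, 0]
    - [-0.5, 0, 0, 0]
    - [-0.5, 0, 0, 0]
    - [-0.4, 0, 0, 0]
    - [-0.3, 0, 0, 0]

```text
clock: 66.23
eef_pos: [0.5446, -0.2663, 0.1076]
tool_rot: [0.063, 0.998, 0.007, 0.0]
ft_force: [0.3, -0.2, -4.4]
grip_width: 0.0345
grasp_force: 61.3
```

Emit:
apply_moves:
  commands:
    - [-0.3, 0, 0, 0]
    - [-0.3, 0, 0, 0]
    - [-0.2, 0, 0, 0]
    - [-0.2, 0, 0, 0]
    - [0, 0, 0, 0]

```text
clock: 66.65
eef_pos: [0.5634, -0.269, 0.1079]
tool_rot: [0.063, 0.998, 0.007, 0.0]
ft_force: [-0.4, 0.3, -4.6]
grip_width: 0.0347
grasp_force: 61.3
```

```bash
python3 -c "
from h import *
tq();plan(*wd(.014,-.085),.1065,172.8)"
```

```text
tau_y [0.063 0.02  0.076 0.009] Fz [-4.3 -4.2 -3.6 -4. ] lever -0.0104
at [ 0.5626 -0.2689  0.1081] yaw 172.76 clock 66.85 roll -0.001 shift [-0.03  0.05  0.08] grip 0.0346 F [ 0.8 -0.4 -4. ]
```

Emit:
apply_moves:
  commands:
    - [-0.15, 0, 0, 0]
    - [-0.1, 0, 0, 0]
    - [0, 0, 0.1, 0]
    - [0, 0, 0.1, 0]
    - [0, 0, 0, 0]

```text
clock: 67.27
eef_pos: [0.5679, -0.2699, 0.1073]
tool_rot: [0.063, 0.998, 0.006, 0.001]
ft_force: [-6.5, 2.0, 10.9]
grip_width: 0.0347
grasp_force: 62.8
```

Emit:
apply_moves:
  commands:
    - [0, 0, 0, 0]
    - [0, 0, 0, 0]
    - [0, 0, 0, 0]
    - [0, 0, -0.3, 0]
    - [0, 0, -0.5, 0]
  claw: 0.3

```text
clock: 67.68
eef_pos: [0.5673, -0.2693, 0.1192]
tool_rot: [0.063, 0.998, 0.007, -0.001]
ft_force: [0.3, -0.1, -0.9]
grip_width: 0.0598
grasp_force: 0.0
```

Emit:
apply_moves:
  commands:
    - [0, 0, -1, 0]
    - [0, 0, -1, 0]
    - [0, 0, -1, 0]
    - [0, 0, -1, 0]
    - [0, 0, -1, 0]

```text
clock: 68.1
eef_pos: [0.568, -0.2712, 0.2221]
tool_rot: [0.063, 0.998, 0.007, 0.001]
ft_force: [0.4, -0.4, -0.3]
grip_width: 0.06
grasp_force: 0.0
```

Emit:
apply_moves:
  commands:
    - [0.2, 1, 0, -0.1]
    - [0.2, 1, 0, -0.1]
    - [0.2, 1, 0, -0.11]
    - [0.2, 1, 0, 0]
    - [0, 1, 0, 0]

```text
clock: 68.52
eef_pos: [0.545, -0.172, 0.2225]
tool_rot: [-0.099, 0.995, 0.006, 0.002]
ft_force: [0.4, 0.1, 0.2]
grip_width: 0.0599
grasp_force: 0.0
```

Emit:
apply_moves:
  commands:
    - [0, 1, 0, 0]
    - [0, 1, 0, 0]
    - [0, 1, 0, 0]
    - [0, 1, 0, 0]
    - [0, 1, 0, 0]

```text
clock: 68.93
eef_pos: [0.5257, -0.0737, 0.2238]
tool_rot: [-0.099, 0.995, 0.006, 0.002]
ft_force: [-0.4, 0.0, 0.3]
grip_width: 0.0597
grasp_force: 0.0
```

Emit:
apply_moves:
  commands:
    - [0, 1, 0, 0]
    - [0, 1, 0, 0]
    - [0, 1, 0, 0]
    - [0, 1, 0, 0]
    - [0, 1, 0, 0]

```text
clock: 69.35
eef_pos: [0.506, 0.0244, 0.2251]
tool_rot: [-0.099, 0.995, 0.007, 0.002]
ft_force: [-0.4, 0.4, -0.2]
grip_width: 0.06
grasp_force: 0.0
```

```bash
python3 -c "
from h import *
ct,cs=look();knob('red');knob('blue');knob('yellow')
lie(ct,cs,(143.5,245.5),(378.4,151.7),(146.9,272.9))
plan(.5395,.3585,-.0075,191.5)"
```

```text
orange scene [([262.5, 222.6], np.int32(85)), ([197.4, 229.1], np.int32(141)), ([157.8, 239.9], np.int32(150)), ([116.0, 251.5], np.int32(153))]
red top [([417.3, 225.8], 287), ([387.5, 225.7], 50), ([388.2, 248.7], 71), ([413.4, 252.1], 93)] scene [([123.9, 228.9], 213), ([151.5, 235.9], 30), ([159.0, 255.7], 62), ([126.1, 264.6], 190)]
yellow top [([352.2, 221.9], 60), ([379.9, 225.8], 183), ([352.5, 243.1], 90), ([143.5, 245.5], 175), ([378.1, 246.8], 101)] scene [([378.4, 151.6], 120), ([190.6, 225.4], 35), ([163.6, 233.0], 41), ([199.7, 244.4], 58), ([167.8, 252.9], 173)]
blue top [([227.0, 123.7], 145), ([344.2, 216.6], 191), ([344.0, 242.8], 41)] scene [([555.4, 95.7], 60), ([214.5, 205.3], 188), ([233.0, 227.4], 271), ([377.4, 226.4], 219), ([201.7, 222.1], 27), ([207.7, 241.7], 159)]
wood top [([101.5, 132.6], np.int32(740)), ([26.0, 150.0], np.int32(495)), ([146.8, 272.9], np.int32(363))]
red [ 0.555  -0.2701  0.1345] 0.0043 ([417.2, 225.9], 286) ([124.0, 228.8], 213)
red [ 0.568  -0.2976  0.042 ] 0.0001 ([417.2, 225.9], 286) ([126.1, 264.6], 185)
red [ 0.5036 -0.2771  0.0716] 0.0007 ([413.5, 252.1], 91) ([124.0, 228.8], 213)
blue [0.7727 0.1457 0.1603] 0.0021 ([227.1, 123.7], 145) ([377.4, 226.3], 212)
blue [ 0.5871 -0.129   0.0384] 0.0058 ([344.6, 217.0], 176) ([207.6, 241.6], 162)
yellow [ 0.5689 -0.2137  0.0273] 0.0023 ([379.9, 225.8], 183) ([167.8, 252.9], 174)
yellow [0.5144 0.3525 0.0269] 0.0033 ([143.5, 245.5], 177) ([378.4, 151.5], 119)
knob [0.5145 0.3527 0.0261] res 0.0034 top-plane [0.5151 0.3538 0.028 ] yaw 11.5
at [0.5061 0.0226 0.224 ] yaw -168.7 clock 69.75 roll -0.003 shift [-4.99 16.12 11.58] grip 0.0598 F [0.  0.1 1. ]
```

Emit:
apply_moves:
  commands:
    - [-0.3, 1, 0, 0]
    - [-0.3, 1, 0, 0]
    - [-0.3, 1, 0, 0]
    - [-0.3, 1, 0, 0]
    - [-0.3, 1, 0, 0]
  claw: 0.1

```text
clock: 70.17
eef_pos: [0.5158, 0.1274, 0.2253]
tool_rot: [-0.098, 0.995, 0.007, 0.001]
ft_force: [0.9, -0.4, 1.0]
grip_width: 0.0768
grasp_force: 0.0
```

Emit:
apply_moves:
  commands:
    - [-0.3, 1, 0, 0]
    - [-0.3, 1, 0, 0]
    - [-0.3, 1, 0, 0]
    - [-0.3, 1, 0, 0]
    - [-0.3, 1, 0, 0]

```text
clock: 70.58
eef_pos: [0.5257, 0.2315, 0.2266]
tool_rot: [-0.098, 0.995, 0.007, 0.001]
ft_force: [-0.1, -0.5, 0.2]
grip_width: 0.0766
grasp_force: 0.0
```

Emit:
apply_moves:
  commands:
    - [-0.3, 1, 0, 0]
    - [-0.3, 1, 0, 0]
    - [-0.3, 1, 0, 0]
    - [-0.3, 1, 0, 0]
    - [-0.3, 1, 0, 0]

```text
clock: 71.0
eef_pos: [0.5355, 0.3354, 0.2279]
tool_rot: [-0.098, 0.995, 0.006, 0.001]
ft_force: [-0.2, -0.1, 0.6]
grip_width: 0.0771
grasp_force: 0.0
```

Emit:
apply_moves:
  commands:
    - [-0.3, 1, 1, 0]
    - [-0.2, 0.12, 1, 0]
    - [0, 0, 1, 0]
    - [0, 0, 1, 0]
    - [0, 0, 1, 0]

```text
clock: 71.42
eef_pos: [0.5409, 0.3599, 0.127]
tool_rot: [-0.099, 0.995, 0.006, 0.001]
ft_force: [0.0, 0.7, -0.0]
grip_width: 0.0767
grasp_force: 0.0
```

Emit:
apply_moves:
  commands:
    - [0, 0, 1, 0]
    - [0, 0, 1, 0]
    - [0, 0, 0, 0]
    - [0, 0, 0, 0]
    - [0, 0, 0, 0]

```text
clock: 71.83
eef_pos: [0.5414, 0.361, 0.0895]
tool_rot: [-0.099, 0.995, 0.007, 0.002]
ft_force: [0.2, 0.4, -0.5]
grip_width: 0.077
grasp_force: 0.0
```

```bash
python3 -c "
from h import *
plan(.5395,.3585,-.0075,191.5)"
```

```text
at [0.5414 0.361  0.0895] yaw -168.67 clock 71.83 roll -0.003 shift [ 0.12 -0.1   4.85] grip 0.077 F [ 0.2  0.4 -0.5]
```

Emit:
apply_moves:
  commands:
    - [0.1, -0.1, 1, 0]
    - [0, 0, 1, 0]
    - [0, 0, 1, 0]
    - [0, 0, 1, 0]
    - [0, 0, 0.75, 0]

```text
clock: 72.25
eef_pos: [0.5401, 0.3604, -0.0059]
tool_rot: [-0.099, 0.995, 0.007, 0.002]
ft_force: [0.1, 0.0, 0.2]
grip_width: 0.077
grasp_force: 0.0
```

Emit:
apply_moves:
  commands:
    - [0, 0, 0, 0]
    - [0, 0, 0, 0]
    - [0, 0, 0, 0]
    - [0, 0, 0, 0]
    - [0, 0, 0, 0]
  claw: 1

```text
clock: 72.67
eef_pos: [0.5407, 0.361, -0.0038]
tool_rot: [-0.099, 0.995, 0.008, 0.003]
ft_force: [-0.3, -0.6, 5.1]
grip_width: 0.032
grasp_force: 58.9
```

Emit:
apply_moves:
  commands:
    - [0.1, 0, -0.62, 0]
    - [0.15, 0, -0.61, 0]
    - [0.2, 0, -0.59, 0]
    - [0.25, 0, -0.57, 0]
    - [0.3, 0, -0.55, 0]

```text
clock: 73.08
eef_pos: [0.5189, 0.3553, 0.0537]
tool_rot: [-0.099, 0.995, 0.007, 0.002]
ft_force: [-0.5, 0.2, -2.8]
grip_width: 0.0319
grasp_force: 70.2
```

Emit:
apply_moves:
  commands:
    - [0.345, 0, -0.52, 0]
    - [0.385, 0, -0.49, 0]
    - [0.425, 0, -0.46, 0]
    - [0.46, 0, -0.42, 0]
    - [0.49, 0, -0.385, 0]

```text
clock: 73.5
eef_pos: [0.4769, 0.3461, 0.0983]
tool_rot: [-0.099, 0.995, 0.007, 0.001]
ft_force: [1.1, -0.4, -3.0]
grip_width: 0.0317
grasp_force: 75.3
```

Emit:
apply_moves:
  commands:
    - [0.5, 0, -0.6, 0]
    - [0.4, 0, -0.8, 0]
    - [0.3, 0, -0.9, 0]
    - [0.2, 0, -0.8, 0]
    - [0.1, 0, -0.6, 0]

```text
clock: 73.92
eef_pos: [0.4472, 0.3393, 0.1731]
tool_rot: [-0.099, 0.995, 0.007, 0.002]
ft_force: [0.2, 1.0, -2.4]
grip_width: 0.0319
grasp_force: 75.5
```

Emit:
apply_moves:
  commands:
    - [0, 0, 0, 0]
    - [0, 0, 0, 0]
    - [-0.5, 0, 0.5, 0]
    - [-1, 0, 1, 0]
    - [1, 0, -1, 0]

```text
clock: 74.33
eef_pos: [0.4586, 0.3388, 0.1421]
tool_rot: [-0.098, 0.995, -0.001, -0.01]
ft_force: [-3.3, 0.6, -10.9]
grip_width: 0.0324
grasp_force: 86.1
```

Emit:
apply_moves:
  commands:
    - [0.5, 0, -0.5, 0]
    - [0, 0, 0, 0]
    - [-0.5, 0, 0.5, 0]
    - [-1, 0, 1, 0]
    - [1, 0, -1, 0]

```text
clock: 74.75
eef_pos: [0.4605, 0.34, 0.1467]
tool_rot: [-0.098, 0.995, 0.001, -0.005]
ft_force: [0.0, -0.8, -11.3]
grip_width: 0.0318
grasp_force: 91.8
```

Emit:
apply_moves:
  commands:
    - [0.5, 0, -0.5, 0]
    - [0, 0, 0, 0]
    - [-0.5, 0, 0.5, 0]
    - [-1, 0, 1, 0]
    - [1, 0, -1, 0]

```text
clock: 75.17
eef_pos: [0.4609, 0.3403, 0.1477]
tool_rot: [-0.098, 0.995, 0.002, -0.004]
ft_force: [0.1, -0.1, -10.7]
grip_width: 0.0318
grasp_force: 90.3
```

Emit:
apply_moves:
  commands:
    - [0.5, 0, -0.5, 0]
    - [0, 0, 0, 0]
    - [-0.5, 0, 0.5, 0]
    - [-1, 0, 1, 0]
    - [1, 0, -1, 0]

```text
clock: 75.58
eef_pos: [0.4611, 0.3403, 0.1476]
tool_rot: [-0.098, 0.995, 0.002, -0.004]
ft_force: [0.3, -1.0, -10.6]
grip_width: 0.032
grasp_force: 88.7
```

Emit:
apply_moves:
  commands:
    - [0.5, 0, -0.5, 0]
    - [0, 0, 0, 0]
    - [0, 0, 0, 0]
    - [0, 0, 0, 0]
    - [0, 0, 0, 0]

```text
clock: 76.0
eef_pos: [0.4493, 0.3399, 0.1741]
tool_rot: [-0.099, 0.995, 0.008, 0.004]
ft_force: [-0.6, 0.1, -2.5]
grip_width: 0.0318
grasp_force: 89.2
```

```bash
python3 -c "
from h import *
tq();plan(.5395,.3585,-.0075,191.5)"
```

```text
tau_y [-0.134 -0.058 -0.094 -0.117] Fz [-3.5 -2.3 -3.6 -3.3] lever 0.0317
at [0.4486 0.3394 0.172 ] yaw -168.63 clock 76.2 roll -0.002 shift [-4.64  0.03  8.97] grip 0.0321 F [ 0.1 -0.1 -3.3]
```

Nearly vertical (lever 32 mm). Two more kicks, then set down.

Emit:
apply_moves:
  commands:
    - [0, 0, 0, 0]
    - [0, 0, 0, 0]
    - [-0.5, 0, 0.5, 0]
    - [-1, 0, 1, 0]
    - [1, 0, -1, 0]

```text
clock: 76.62
eef_pos: [0.4598, 0.3394, 0.1432]
tool_rot: [-0.098, 0.995, -0.0, -0.008]
ft_force: [0.4, -0.4, -10.9]
grip_width: 0.0318
grasp_force: 88.4
```

Emit:
apply_moves:
  commands:
    - [0.5, 0, -0.5, 0]
    - [0, 0, 0, 0]
    - [-0.5, 0, 0.5, 0]
    - [-1, 0, 1, 0]
    - [1, 0, -1, 0]

```text
clock: 77.03
eef_pos: [0.461, 0.3401, 0.1463]
tool_rot: [-0.098, 0.995, 0.001, -0.005]
ft_force: [-0.2, -1.1, -9.4]
grip_width: 0.0319
grasp_force: 88.6
```

Emit:
apply_moves:
  commands:
    - [0.5, 0, -0.5, 0]
    - [0, 0, 0, 0]
    - [0, 0, 0, 0]
    - [0, 0, 0, 0]
    - [0, 0, 0, 0]

```text
clock: 77.45
eef_pos: [0.4492, 0.3399, 0.174]
tool_rot: [-0.099, 0.995, 0.008, 0.004]
ft_force: [-0.0, 0.1, -3.4]
grip_width: 0.032
grasp_force: 88.7
```

```bash
python3 -c "
from h import *
tq();plan(.5395,.3585,.1295,191.5)"
```

```text
tau_y [-0.08  -0.011  0.031 -0.026] Fz [-3.5 -3.1 -3.8 -3.3] lever 0.0063
at [0.4486 0.3394 0.172 ] yaw -168.63 clock 77.65 roll -0.002 shift [-4.64  0.03  2.13] grip 0.0318 F [ 0.1 -0.3 -3.3]
```

Emit:
apply_moves:
  commands:
    - [0, 0, 0.4, 0]
    - [0, 0, 0.6, 0]
    - [0, 0, 0.5, 0]
    - [0, 0, 0.3, 0]
    - [0, 0, 0.2, 0]

```text
clock: 78.07
eef_pos: [0.4496, 0.3401, 0.1328]
tool_rot: [-0.099, 0.995, 0.007, 0.003]
ft_force: [-2.6, -3.4, 25.1]
grip_width: 0.032
grasp_force: 91.7
```

Emit:
apply_moves:
  commands:
    - [0, 0, 0.1, 0]
    - [0, 0, 0.1, 0]
    - [0, 0, 0, 0]
    - [0, 0, 0, 0]
    - [0, 0, 0, 0]

```text
clock: 78.48
eef_pos: [0.4519, 0.3409, 0.1329]
tool_rot: [-0.099, 0.995, 0.008, 0.006]
ft_force: [-1.3, -4.5, 20.3]
grip_width: 0.0319
grasp_force: 91.2
```

Emit:
apply_moves:
  commands:
    - [0, 0, -0.2, 0]
    - [0, 0, -0.15, 0]
    - [0, 0, 0, 0]
    - [0, 0, 0, 0]
    - [0, 0, 0, 0]

```text
clock: 78.9
eef_pos: [0.4479, 0.3397, 0.1332]
tool_rot: [-0.099, 0.995, 0.006, 0.0]
ft_force: [-0.7, -0.0, -3.5]
grip_width: 0.0322
grasp_force: 88.7
```

Emit:
apply_moves:
  commands:
    - [0, 0, 0, 0]
    - [0, 0, 0, 0]
    - [0, 0, 0, 0]
    - [0, 0, 0, 0]
    - [0, 0, 0, 0]
  claw: 0.3

```text
clock: 79.32
eef_pos: [0.4487, 0.3401, 0.1346]
tool_rot: [-0.099, 0.995, 0.007, 0.002]
ft_force: [0.2, -1.8, 0.2]
grip_width: 0.0598
grasp_force: 0.0
```

Emit:
apply_moves:
  commands:
    - [0, 0, -1, 0]
    - [0, 0, -1, 0]
    - [0, 0, -1, 0]
    - [0, 0, -1, 0]
    - [0, 0, -1, 0]

```text
clock: 79.73
eef_pos: [0.4483, 0.3386, 0.2355]
tool_rot: [-0.099, 0.995, 0.007, 0.001]
ft_force: [0.4, 0.1, 0.7]
grip_width: 0.06
grasp_force: 0.0
```

Emit:
apply_moves:
  commands:
    - [0, -1, 0, 0]
    - [0, -1, 0, 0]
    - [0, -1, 0, 0]
    - [0, -1, 0, 0]
    - [0, -1, 0, 0]

```text
clock: 80.15
eef_pos: [0.4682, 0.2398, 0.2333]
tool_rot: [-0.099, 0.995, 0.007, 0.002]
ft_force: [0.1, 0.4, 0.8]
grip_width: 0.0599
grasp_force: 0.0
```

Emit:
apply_moves:
  commands:
    - [0, -1, 0, 0]
    - [0, -1, 0, 0]
    - [0, -1, 0, 0]
    - [0, 0, 0, 0]
    - [0, 0, 0, 0]

```text
clock: 80.57
eef_pos: [0.4802, 0.1811, 0.2326]
tool_rot: [-0.098, 0.995, 0.007, 0.002]
ft_force: [-0.4, -0.2, 0.6]
grip_width: 0.0602
grasp_force: 0.0
```

```bash
python3 -c "
from h import *
knob('yellow');plan(.45,.34,.1045,191.5)"
```

```text
yellow [ 0.5689 -0.2136  0.0273] 0.0021 ([379.9, 225.8], 185) ([167.9, 252.9], 173)
at [0.48   0.1822 0.2325] yaw -168.62 clock 80.67 roll -0.002 shift [-0.1   8.03  6.4 ] grip 0.0596 F [-0.1 -0.4 -1.5]
```

```bash
python3 -c "
from h import *
ct,cs=look();wood(cs)
a=cs['image'][60:200,300:440];b=ct['image'][200:340,90:230];f=lambda i:cv2.convertScaleAbs(cv2.resize(i,(400,400),interpolation=2),alpha=1.8)
cv2.imwrite('pics/last.png',np.hstack([f(a),f(b)]))"
```

```text
orange scene [([262.4, 222.6], np.int32(82)), ([197.5, 229.2], np.int32(138)), ([157.6, 240.0], np.int32(147)), ([115.9, 251.6], np.int32(152))]
red top [([416.3, 232.4], 379), ([387.5, 225.5], 48), ([388.2, 248.7], 73)] scene [([124.1, 228.8], 213), ([151.7, 235.8], 29), ([159.2, 255.5], 62), ([126.1, 264.5], 184)]
yellow top [([352.2, 222.0], 62), ([379.9, 225.7], 181), ([352.6, 243.2], 86), ([378.0, 246.8], 103)] scene [([363.6, 96.3], 98), ([190.8, 225.2], 38), ([163.5, 232.9], 39), ([199.7, 244.4], 56), ([167.9, 253.0], 172)]
blue top [([227.1, 123.7], 145), ([341.2, 215.3], 305), ([319.0, 225.7], 324), ([342.2, 242.5], 71)] scene [([214.5, 205.2], 183), ([232.9, 227.4], 271), ([377.4, 226.2], 214), ([201.7, 222.1], 28), ([207.6, 241.7], 159)]
wood top [([101.6, 132.6], np.int32(758)), ([26.1, 150.0], np.int32(500))]
wood [357.  130.5] 127 wh 8.4 20.7 ang 9
wood [537.5 179.3] 428 wh 34.8 25.3 ang 38
wood [495.1 221.2] 878 wh 12.7 77.2 ang 13
wood [220.1 234.2] 162 wh 24.9 10.7 ang 80
wood [137.5 257.4] 167 wh 25.6 12.8 ang 68
```

```bash
python3 -c "
from h import *
c=bot.camera('scene');t=bot.camera('top');print(onplane(c,363.6,96.3,.1447),proj(c,[.45,.34,.1447]),proj(c,[.45,.34,.065]));X=onplane(c,363.6,96.3,.1447);print(proj(c,[X[0],X[1],.065]),proj(t,X))"
```

```text
[0.43118037 0.33811808 0.1447    ] [368.55712067 100.63458676] [363.38215035 125.83893371]
[358.75384564 121.53534388] [130.80095028 281.00315803]
```

Emit:
apply_moves:
  commands:
    - [0, -1, 0, 0]
    - [0, -1, 0, 0]
    - [0, -1, 0, 0]
    - [0, -1, 0, 0]
    - [0, -1, 0, 0]

```text
clock: 81.28
eef_pos: [0.4997, 0.0836, 0.231]
tool_rot: [-0.1, 0.995, 0.007, 0.001]
ft_force: [0.6, 0.5, 0.5]
grip_width: 0.0594
grasp_force: 0.0
```

```bash
python3 -c "
from h import *
knob('yellow');plan(.45,.34,.1045,191.5)"
```

```text
yellow [ 0.5689 -0.2137  0.0273] 0.0023 ([379.9, 225.8], 185) ([167.8, 252.9], 173)
yellow [0.4326 0.3375 0.1461] 0.001 ([130.7, 280.2], 204) ([363.6, 96.3], 98)
at [0.5    0.0821 0.2309] yaw -168.77 clock 81.38 roll -0.004 shift [-0.12 13.14  6.32] grip 0.06 F [-0.6 -0.5 -0.6]
```

Yellow stands at (0.4325, 0.338), z 0.146.

Emit:
apply_moves:
  commands:
    - [0.08, 1, 0, 0]
    - [0.08, 1, 0, 0]
    - [0.08, 1, 0, 0]
    - [0.08, 1, 0, 0]
    - [0.08, 1, 0, 0]
  claw: 0.15

```text
clock: 81.8
eef_pos: [0.4715, 0.1821, 0.2323]
tool_rot: [-0.1, 0.995, 0.007, 0.001]
ft_force: [1.1, -0.3, 0.7]
grip_width: 0.0728
grasp_force: 0.0
```

Emit:
apply_moves:
  commands:
    - [0.08, 1, 0, 0]
    - [0.08, 1, 0, 0]
    - [0.08, 1, 0, 0]
    - [0.08, 1, 0, 0]
    - [0.08, 1, 0, 0]

```text
clock: 82.22
eef_pos: [0.4435, 0.2787, 0.2335]
tool_rot: [-0.1, 0.995, 0.007, 0.001]
ft_force: [-0.3, -0.4, 0.3]
grip_width: 0.0723
grasp_force: 0.0
```

Emit:
apply_moves:
  commands:
    - [0, 1, 0, 0]
    - [0, 1, 0, 0]
    - [0, 1, 0, 0]
    - [0, 0.2, 0, 0]
    - [0, 0, 0, 0]

```text
clock: 82.63
eef_pos: [0.4309, 0.3413, 0.234]
tool_rot: [-0.101, 0.995, 0.007, 0.001]
ft_force: [0.7, -0.7, -0.4]
grip_width: 0.0725
grasp_force: 0.0
```

```bash
python3 -c "
from h import *
plan(.4325,.3378,.1045,191.2)"
```

```text
at [0.4309 0.3413 0.234 ] yaw -168.42 clock 82.63 roll 0.006 shift [-0.05 -0.19  6.47] grip 0.0725 F [ 0.7 -0.7 -0.4]
```

Emit:
apply_moves:
  commands:
    - [-0.05, -0.19, 1, 0]
    - [0, 0, 1, 0]
    - [0, 0, 1, 0]
    - [0, 0, 1, 0]
    - [0, 0, 1, 0]

```text
clock: 83.05
eef_pos: [0.4337, 0.3364, 0.1335]
tool_rot: [-0.099, 0.995, 0.006, 0.001]
ft_force: [0.1, 0.4, -0.7]
grip_width: 0.0723
grasp_force: 0.0
```

Emit:
apply_moves:
  commands:
    - [0, 0, 0.9, 0]
    - [0, 0, 0.5, 0]
    - [0, 0, 0, 0]
    - [0, 0, 0, 0]
    - [0, 0, 0, 0]

```text
clock: 83.47
eef_pos: [0.4346, 0.3379, 0.1075]
tool_rot: [-0.099, 0.995, 0.007, 0.002]
ft_force: [-0.4, 0.1, 0.2]
grip_width: 0.0727
grasp_force: 0.0
```

Emit:
apply_moves:
  commands:
    - [0, 0, 0, 0]
    - [0, 0, 0, 0]
    - [0, 0, 0, 0]
    - [0, 0, 0, 0]
    - [0, 0, 0, 0]
  claw: 1

```text
clock: 83.88
eef_pos: [0.4345, 0.3379, 0.1075]
tool_rot: [-0.099, 0.995, 0.007, 0.002]
ft_force: [-1.0, -1.0, 6.4]
grip_width: 0.0348
grasp_force: 60.6
```

Emit:
apply_moves:
  commands:
    - [0, 0, -0.2, 0]
    - [0, 0, -0.2, 0]
    - [0, 0, 0, 0.105]
    - [0, 0, 0, 0.105]
    - [0, 0, 0, 0.105]

```text
clock: 84.3
eef_pos: [0.4332, 0.3371, 0.1137]
tool_rot: [0.068, 0.998, 0.006, -0.001]
ft_force: [1.1, -0.1, -2.7]
grip_width: 0.0343
grasp_force: 60.2
```

```bash
python3 -c "
from h import *
tq();plan(*wd(-.115,0),.109,172.8)"
```

```text
tau_y [ 0.037 -0.056  0.006 -0.044] Fz [-2.5 -3.8 -3.3 -2.2] lever 0.0048
at [0.4334 0.3372 0.1138] yaw 172.64 clock 84.5 roll -0.003 shift [ -3.78 -24.96   0.24] grip 0.0347 F [-0.1 -0.2 -2.2]
```

Emit:
apply_moves:
  commands:
    - [-0.1, -0.8, -0.01, 0]
    - [-0.15, -1, -0.01, 0]
    - [-0.15, -1, -0.01, 0]
    - [-0.15, -1, -0.01, 0]
    - [-0.15, -1, -0.01, 0]

```text
clock: 84.92
eef_pos: [0.4347, 0.2395, 0.1138]
tool_rot: [0.064, 0.998, 0.007, -0.0]
ft_force: [0.7, 0.2, -3.3]
grip_width: 0.0342
grasp_force: 60.4
```

Emit:
apply_moves:
  commands:
    - [-0.15, -1, -0.01, 0]
    - [-0.15, -1, -0.01, 0]
    - [-0.15, -1, -0.01, 0]
    - [-0.15, -1, -0.01, 0]
    - [-0.15, -1, -0.01, 0]

```text
clock: 85.33
eef_pos: [0.4366, 0.1384, 0.1136]
tool_rot: [0.064, 0.998, 0.007, 0.0]
ft_force: [-0.3, -0.5, -3.3]
grip_width: 0.0346
grasp_force: 60.5
```

Emit:
apply_moves:
  commands:
    - [-0.15, -1, -0.01, 0]
    - [-0.15, -1, -0.01, 0]
    - [-0.15, -1, -0.01, 0]
    - [-0.15, -1, -0.01, 0]
    - [-0.15, -1, -0.01, 0]

```text
clock: 85.75
eef_pos: [0.4385, 0.0373, 0.1133]
tool_rot: [0.064, 0.998, 0.007, 0.0]
ft_force: [2.0, -0.1, -2.7]
grip_width: 0.0346
grasp_force: 60.4
```

Emit:
apply_moves:
  commands:
    - [-0.15, -1, -0.01, 0]
    - [-0.15, -1, -0.01, 0]
    - [-0.15, -1, -0.01, 0]
    - [-0.15, -1, -0.01, 0]
    - [-0.15, -1, -0.01, 0]

```text
clock: 86.17
eef_pos: [0.4402, -0.0638, 0.113]
tool_rot: [0.064, 0.998, 0.007, 0.0]
ft_force: [-0.1, -0.5, -3.6]
grip_width: 0.0349
grasp_force: 60.4
```

Emit:
apply_moves:
  commands:
    - [-0.15, -1, -0.01, 0]
    - [-0.15, -1, 0, 0]
    - [-0.15, -1, 0, 0]
    - [-0.15, -1, 0, 0]
    - [0, 0, 0, 0]

```text
clock: 86.58
eef_pos: [0.4423, -0.147, 0.1122]
tool_rot: [0.066, 0.998, 0.006, 0.001]
ft_force: [-0.3, -0.0, -2.6]
grip_width: 0.0347
grasp_force: 60.9
```

```bash
python3 -c "
from h import *
tq();plan(*wd(.014,0),.109,172.8)"
```

```text
tau_y [-0.039  0.002  0.02   0.024] Fz [-2.8 -3.5 -2.4 -3.3] lever -0.0005
at [ 0.4415 -0.1432  0.1119] yaw 172.55 clock 86.78 roll -0.004 shift [-6.82 -1.18  0.15] grip 0.0344 F [ 0.  -0.1 -3.3]
```

Emit:
apply_moves:
  commands:
    - [0, -0.6, 0.1, 0]
    - [0, -0.58, 0.05, 0]
    - [0, 0, 0, 0]
    - [-0.3, 0, 0, 0]
    - [-0.5, 0, 0, 0]

```text
clock: 87.2
eef_pos: [0.4543, -0.1687, 0.1087]
tool_rot: [0.066, 0.998, 0.007, -0.0]
ft_force: [-0.3, -0.0, -3.4]
grip_width: 0.0346
grasp_force: 61.1
```

Emit:
apply_moves:
  commands:
    - [-0.5, 0, 0, 0]
    - [-0.5, 0, 0, 0]
    - [-0.5, 0, 0, 0]
    - [-0.5, 0, 0, 0]
    - [-0.5, 0, 0, 0]

```text
clock: 87.62
eef_pos: [0.5059, -0.1753, 0.1086]
tool_rot: [0.065, 0.998, 0.007, 0.001]
ft_force: [0.3, 0.3, -4.1]
grip_width: 0.0346
grasp_force: 61.1
```

Emit:
apply_moves:
  commands:
    - [-0.5, 0, 0, 0]
    - [-0.5, 0, 0, 0]
    - [-0.5, 0, 0, 0]
    - [-0.4, 0, 0, 0]
    - [-0.3, 0, 0, 0]

```text
clock: 88.03
eef_pos: [0.5494, -0.1812, 0.1085]
tool_rot: [0.065, 0.998, 0.007, 0.001]
ft_force: [-0.0, -0.5, -3.4]
grip_width: 0.0346
grasp_force: 61.1
```

Emit:
apply_moves:
  commands:
    - [-0.3, 0, 0, 0]
    - [-0.3, 0, 0, 0]
    - [-0.3, 0, 0, 0]
    - [-0.2, 0, 0, 0]
    - [0, 0, 0, 0]

```text
clock: 88.45
eef_pos: [0.5706, -0.1845, 0.1087]
tool_rot: [0.066, 0.998, 0.007, 0.001]
ft_force: [0.8, -0.2, -3.1]
grip_width: 0.0342
grasp_force: 61.1
```

```bash
python3 -c "
from h import *
tq();plan(*wd(.014,0),.109,172.8)"
```

```text
tau_y [ 0.035  0.031 -0.04   0.001] Fz [-4.1 -3.1 -2.5 -3.7] lever -0.002
at [ 0.5692 -0.1844  0.1086] yaw 172.47 clock 88.65 roll -0.006 shift [-0.23  0.06 -0.02] grip 0.0345 F [-0.7  0.5 -3.7]
```

Emit:
apply_moves:
  commands:
    - [-0.2, 0, 0, 0]
    - [-0.2, 0, 0, 0]
    - [-0.1, 0, 0.1, 0]
    - [0, 0, 0.1, 0]
    - [0, 0, 0, 0]

```text
clock: 89.07
eef_pos: [0.5802, -0.1866, 0.1082]
tool_rot: [0.066, 0.998, 0.006, 0.002]
ft_force: [-4.7, 1.9, 12.8]
grip_width: 0.0348
grasp_force: 63.0
```

Emit:
apply_moves:
  commands:
    - [0, 0, 0, 0]
    - [0, 0, 0, 0]
    - [0, 0, 0, 0]
    - [0, 0, -0.3, 0]
    - [0, 0, -0.5, 0]
  claw: 0.3

```text
clock: 89.48
eef_pos: [0.5787, -0.1855, 0.1197]
tool_rot: [0.066, 0.998, 0.007, -0.001]
ft_force: [0.2, -0.0, -0.1]
grip_width: 0.0599
grasp_force: 0.0
```

Emit:
apply_moves:
  commands:
    - [0, 0, -1, 0]
    - [0, 0, -1, 0]
    - [0, 0, -1, 0]
    - [0, 0, -1, 0]
    - [0, 0, -1, 0]

```text
clock: 89.9
eef_pos: [0.5796, -0.1872, 0.2226]
tool_rot: [0.066, 0.998, 0.007, 0.001]
ft_force: [-0.2, -1.1, -0.4]
grip_width: 0.0599
grasp_force: 0.0
```

Emit:
apply_moves:
  commands:
    - [1, 1, 0, 0]
    - [1, 1, 0, 0]
    - [1, 1, 0, 0]
    - [1, 1, 0, 0]
    - [1, 1, 0, 0]

```text
clock: 90.32
eef_pos: [0.4928, -0.0742, 0.223]
tool_rot: [0.066, 0.998, 0.007, 0.001]
ft_force: [0.2, -0.2, 0.1]
grip_width: 0.0601
grasp_force: 0.0
```

Emit:
apply_moves:
  commands:
    - [0.5, 1, 0, 0]
    - [0.5, 1, 0, 0]
    - [0, 1, 0, 0]
    - [0, 1, 0, 0]
    - [0, 1, 0, 0]

```text
clock: 90.73
eef_pos: [0.4869, 0.0278, 0.2248]
tool_rot: [0.066, 0.998, 0.007, 0.001]
ft_force: [-0.5, 0.3, -0.7]
grip_width: 0.0599
grasp_force: 0.0
```

```bash
python3 -c "
from h import *
c=bot.camera('scene');t=bot.camera('top')
for k in('red','yellow','blue'): print(k,comps(c['image'],k,60),[x[:2] for x in comps(t['image'],k,60)])
for k,y in(('blue',.085),('yellow',0),('red',-.085)): X=np.r_[wd(.014,y),.145];print(k,proj(c,X),proj(t,X))
print(blocks(c,c['image']));wood(c)
a=c['image'][190:290,90:310];b=t['image'][180:270,265:450];f=lambda i:cv2.convertScaleAbs(cv2.resize(i,(640,295),interpolation=2),alpha=1.6)
cv2.imwrite('pics/last.png',np.vstack([f(a),f(b)]));plan(*wd(.042,.170),.046,172.8)"
```

```text
red [([124.0, 228.8], 210, [115, 222, 19, 15]), ([159.0, 255.6], 63, [156, 248, 7, 16]), ([126.1, 264.7], 185, [119, 256, 15, 18])] [([416.3, 232.2], 377), ([388.2, 248.8], 72)]
yellow [([170.0, 216.4], 199, [161, 210, 19, 14]), ([167.9, 252.9], 173, [161, 244, 14, 18])] [([379.4, 221.3], 304), ([352.1, 222.0], 61), ([352.5, 243.2], 88), ([378.1, 246.9], 98)]
blue [([214.5, 205.3], 189, [206, 199, 18, 14]), ([233.0, 227.2], 272, [224, 213, 19, 30]), ([377.5, 226.2], 214, [370, 218, 16, 18]), ([207.6, 241.6], 160, [201, 234, 14, 17])] [([227.1, 123.7], 143), ([341.6, 215.4], 295), ([342.2, 242.6], 74)]
blue [215.90463689 204.8322838 ] [339.53349911 210.8842641 ]
yellow [171.86518867 216.38617578] [379.00490503 216.23736336]
red [125.79661468 228.47241548] [418.68040781 221.61814217]
[[  46.09699064  167.15894978]
 [ -15.86990187   39.89761545]
 [ -16.11212232  -44.19419476]
 [ -15.37225351 -129.72412543]]
wood [536.8 179. ] 432 wh 30.0 25.4 ang 37
wood [495.2 220.6] 879 wh 12.2 76.7 ang 13
wood [554.1 200.8] 73 wh 18.8 9.0 ang 53
wood [219.8 234.1] 185 wh 24.2 11.1 ang 77
wood [179.2 244.7] 197 wh 26.0 12.1 ang 71
wood [137.5 256.9] 186 wh 26.2 11.8 ang 66
at [0.4873 0.0291 0.2245] yaw 172.69 clock 90.83 roll -0.002 shift [-7.03 -1.51  8.93] grip 0.0599 F [0.  0.7 0.9]
```

View pics/last.png

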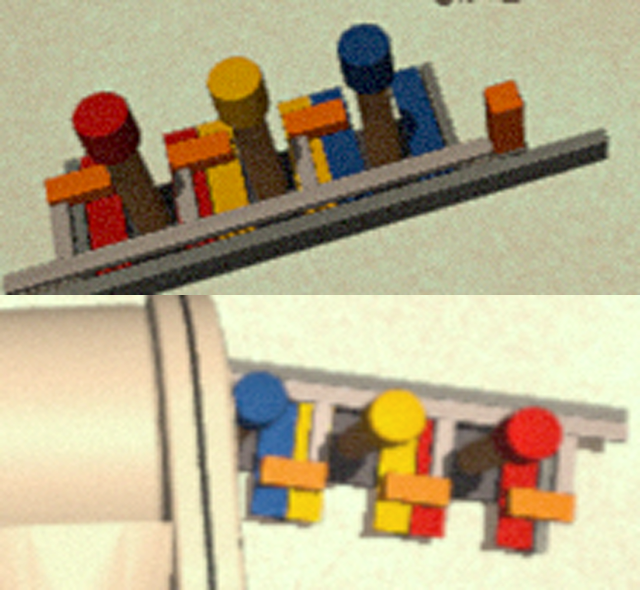

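All three stand at home and the gate is still open: knobs in the scene crop at red (105,125), yellow (238,90) and blue (365,58), with blocks left of the slots. Now closing the gate.

Emit:
apply_moves:
  commands:
    - [-0.8, -0.2, 0, 0]
    - [-1, -0.2, 0, 0]
    - [-1, -0.2, 0, 0]
    - [-1, -0.2, 0, 0]
    - [-1, -0.2, 0, 0]
  claw: 0.35

```text
clock: 91.25
eef_pos: [0.5801, -0.0067, 0.2239]
tool_rot: [0.066, 0.998, 0.007, 0.001]
ft_force: [0.5, 0.0, 0.6]
grip_width: 0.0553
grasp_force: 0.0
```

Emit:
apply_moves:
  commands:
    - [-1, -0.2, 1, 0]
    - [-1, -0.2, 1, 0]
    - [-0.23, -0.1, 1, 0]
    - [0, 0, 1, 0]
    - [0, 0, 1, 0]

```text
clock: 91.67
eef_pos: [0.6228, -0.0213, 0.1222]
tool_rot: [0.066, 0.998, 0.007, 0.0]
ft_force: [0.5, -0.1, 0.1]
grip_width: 0.0561
grasp_force: 0.0
```

Emit:
apply_moves:
  commands:
    - [0, 0, 0, 0]
    - [0, 0, 0, 0]
    - [0, 0, 0, 0]
    - [0, 0, 0, 0]
    - [0, 0, 0, 0]

```text
clock: 92.08
eef_pos: [0.6234, -0.0202, 0.125]
tool_rot: [0.066, 0.998, 0.007, 0.002]
ft_force: [0.0, -0.8, -0.2]
grip_width: 0.0556
grasp_force: 0.0
```

```bash
python3 -c "
from h import *
plan(.6235,-.0185,.046,172.8)"
```

```text
at [ 0.6234 -0.0202  0.125 ] yaw 172.48 clock 92.08 roll -0.005 shift [0.   0.08 3.95] grip 0.0556 F [ 0.  -0.8 -0.2]
```

Emit:
apply_moves:
  commands:
    - [0, 0.08, 0.9, 0]
    - [0, 0, 0.9, 0]
    - [0, 0, 0.8, 0]
    - [0, 0, 0.8, 0]
    - [0, 0, 0.5, 0]

```text
clock: 92.5
eef_pos: [0.6223, -0.0173, 0.0444]
tool_rot: [0.066, 0.998, 0.007, 0.0]
ft_force: [-0.2, 0.1, -0.2]
grip_width: 0.0555
grasp_force: 0.0
```

Emit:
apply_moves:
  commands:
    - [0, 0, 0, 0]
    - [0, 0, 0, 0]
    - [0, 0, 0, 0]
    - [0, 0, 0, 0]
    - [0, 0, 0, 0]
  claw: 1

```text
clock: 92.92
eef_pos: [0.6232, -0.0177, 0.0462]
tool_rot: [0.065, 0.998, 0.006, 0.001]
ft_force: [-0.4, 0.9, 1.7]
grip_width: 0.0232
grasp_force: 59.8
```

Emit:
apply_moves:
  commands:
    - [0, 0.3, 0, 0]
    - [0, 0.4, 0, 0]
    - [0, 0.4, 0, 0]
    - [0, 0.3, 0, 0]
    - [0, 0.1, 0, 0]

```text
clock: 93.33
eef_pos: [0.6271, 0.0137, 0.0462]
tool_rot: [0.065, 0.998, 0.007, 0.001]
ft_force: [-2.7, -1.2, 5.6]
grip_width: 0.0236
grasp_force: 60.5
```

Emit:
apply_moves:
  commands:
    - [0, 0.1, 0, 0]
    - [0, 0.1, 0, 0]
    - [0, 0, 0, 0]
    - [0, 0, 0, 0]
    - [0, 0, 0, 0]

```text
clock: 93.75
eef_pos: [0.6273, 0.0153, 0.0462]
tool_rot: [0.066, 0.998, 0.005, 0.001]
ft_force: [-2.2, -6.3, 5.8]
grip_width: 0.0231
grasp_force: 60.4
```

Emit:
apply_moves:
  commands:
    - [0, 0.1, 0, 0]
    - [0, 0, 0, 0]
    - [0, 0, 0, 0]
    - [0, 0, 0, 0]
    - [0, 0, 0, 0]

```text
clock: 94.17
eef_pos: [0.6273, 0.0153, 0.0461]
tool_rot: [0.067, 0.998, 0.004, 0.001]
ft_force: [-2.9, -12.2, 6.3]
grip_width: 0.0232
grasp_force: 60.5
```

Emit:
apply_moves:
  commands:
    - [0, 0, 0, 0]
    - [0, 0, 0, 0]
    - [0, 0, 0, 0]
    - [0, 0, -0.5, 0]
    - [0, 0, -0.7, 0]
  claw: 0.35

```text
clock: 94.58
eef_pos: [0.6258, 0.019, 0.0683]
tool_rot: [0.065, 0.998, 0.007, -0.002]
ft_force: [1.1, 0.8, -1.0]
grip_width: 0.0556
grasp_force: 0.0
```

Emit:
apply_moves:
  commands:
    - [0, 0, -1, 0]
    - [0, 0, -1, 0]
    - [0, 0, -1, 0]
    - [0, 0, -1, 0]
    - [0, 0, -1, 0]

```text
clock: 95.0
eef_pos: [0.6272, 0.0176, 0.1711]
tool_rot: [0.065, 0.998, 0.007, 0.001]
ft_force: [0.8, -0.2, -0.1]
grip_width: 0.0554
grasp_force: 0.0
```

Emit:
apply_moves:
  commands:
    - [1, 0.5, -0.5, 0]
    - [1, 0.5, -0.5, 0]
    - [1, 0.5, 0, 0]
    - [1, 0.5, 0, 0]
    - [1, 0.5, 0, 0]

```text
clock: 95.42
eef_pos: [0.5338, 0.0804, 0.1912]
tool_rot: [0.065, 0.998, 0.007, 0.001]
ft_force: [-0.2, 1.0, 0.4]
grip_width: 0.0555
grasp_force: 0.0
```

```bash
python3 -c "
from h import *
c=bot.camera('scene')
for k in('red','yellow','blue'): print(k,[x[:2] for x in comps(c['image'],k,60)])
print(blocks(c,c['image'])-blocks(c,cv2.imread('pics/scene0.png')));wood(c)"
```

```text
red [([124.0, 228.8], 216), ([154.6, 249.1], 285), ([121.2, 258.4], 134)]
yellow [([170.0, 216.5], 198), ([194.6, 237.7], 283), ([163.1, 244.8], 154)]
blue [([554.5, 95.4], 60), ([214.5, 205.2], 187), ([233.0, 227.3], 273), ([377.3, 226.4], 221), ([202.7, 234.0], 140)]Traceback (most recent call last):
  File "<string>", line 5, in <module>
    print(blocks(c,c['image'])-blocks(c,cv2.imread('pics/scene0.png')));wood(c)
          ~~~~~~~~~~~~~~~~~~~~^~~~~~~~~~~~~~~~~~~~~~~~~~~~~~~~~~~~~~~~
ValueError: operands could not be broadcast together with shapes (3,2) (4,2)
```

The tampers haven't moved and the gate is hard against its closed stop (12 N, no motion). Handing in.

```bash
python3 -c "
from h import *
c=bot.camera('scene');print(blocks(c,c['image']));print(bot.job_done())"
```

```text
[[ 46.17179267 201.05231513]
 [-15.66386319  62.42265958]
 [-15.61466229 -25.19363041]]
the job is handed in; nothing more can be done
None
```

Handed in: all three tampers stand fully home in their own lanes, the gate is closed against its stop and the bottle is untouched, by my own camera and force checks; the run returned no verdict.

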